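Post-cure a batch of printed dental models

TASK

Change over the curing unit: pull out the drawer, put the finished grey model from it into the white tray, stand every beige printed model from the blue mat on its base on the drawer floor, push the drawer fully home and roll the two timer thumbwheels to 45 minutes (left wheel 4, right wheel 5). Then press the yellow, blue and green keys, one at a time in that order; green is START and may only be pressed with the drawer home and 45 set. Never press the red STOP key, and leave the resin jar, spatula and plaster model where they are.

Things in the scene. Friction and masses are not known exactly. Their poses are not given: they have to be found in the camera images.
- unit: white low post-curing unit, 240 deep x 430 wide x 84 high (mm), fixed. Origin: middle of its footprint at bench level; x from its front (towards the robot) to its back, y to its left seen from the robot, z up. Front face at x = -120. Drawer chamber on the right, y -215 to +45; control console on the left, y +45 to +215. Nothing on the flat top rises more than 10 above it.
- drawer (a joint): the drawer's slide, m: 0 = fully home, grows as it is pulled out along the unit's -x, stop at 0.12. Friction about 1.5 N plus light damping; it stays where it is left. May start slightly ajar.
- drawer_handle (a point): middle of the drawer's pull bar: steel, 10 mm thick, 110 mm long along the unit's y, 55 mm above the bench, 36 mm in front of the drawer's front panel (free gap 31 mm). It moves with the drawer. The front panel is 12 mm thick, 258 wide, from 12 to 64 mm above the bench.
- drawer_floor (a point): middle of the drawer floor's upper side, 18 mm above the bench, axes as the unit's; moves with the drawer, 113 mm behind the pull bar. Inside, the drawer measures 130 (x) by 235 (y) mm; side and rear walls rise 27 above the floor, the front panel 46. At 0.12 open all but the rearmost 10 mm of the floor is clear of the casing.
- tens (a joint): left thumbwheel of the timer (tens of minutes), rad. A step of pi/5 (36 deg) is one digit: digit = value/(pi/5), 0 at 0, 9 at 5.65, stops just past 0 and 9. Grows when the wheel's top is rolled away from the robot (unit's +x). Sprung detents pull it to whole digits; turning takes about 1 N at the rim, friction of a fingertip pressed on it with a few N is enough.
- units (a joint): right thumbwheel of the timer (minutes), rad; same as tens.
- tens_crown (a point): highest point of the left wheel's grey ribbed rim, mid-width; does not turn. Wheel radius 24 mm, rim 14 wide, axle along the unit's y, top 9 mm above the unit's top face. On its right side is a black drum (12 wide, 5.5 lower) with white digits, upright as seen from the robot; the digit on top is the one set.
- units_crown (a point): the same for the right wheel, 46 mm to the right of the left one. The key row's near edge (key housings, 4 mm high) lies 37 mm behind the crowns, the keys themselves (9 mm high) 45 mm behind.
- key_yellow (a joint): yellow push key, m: 0 = up, 0.005 = fully down, springs back; about 4 N fully down. It counts as pressed beyond 0.0035.
- key_blue (a joint): blue push key, m: 0 = up, 0.005 = fully down, springs back; about 4 N fully down. It counts as pressed beyond 0.0035.
- key_green (a joint): green push key, m: 0 = up, 0.005 = fully down, springs back; about 4 N fully down. It counts as pressed beyond 0.0035. This is START.
- key_red (a joint): red push key, m: 0 = up, 0.005 = fully down, springs back; about 4 N fully down. It counts as pressed beyond 0.0035. This is STOP: do not press.
- key_yellow_top (a point): centre of the yellow key's upper face (20 mm across, 9 mm above the unit's top when up; it moves down with the key). The keys stand in a row 40 mm apart along the unit's y, from left: yellow, blue, green, red.
- key_blue_top (a point): centre of the blue key's upper face (20 mm across, 9 mm above the unit's top when up; it moves down with the key). The keys stand in a row 40 mm apart along the unit's y, from left: yellow, blue, green, red.
- key_green_top (a point): centre of the green key's upper face (20 mm across, 9 mm above the unit's top when up; it moves down with the key). The keys stand in a row 40 mm apart along the unit's y, from left: yellow, blue, green, red.
- model1: beige resin-printed quarter-jaw model, 45 g: base block 56 (x) x 24 (y) x 16 (z) mm with a row of teeth (50 x 12 mm) on top, 28 mm high in all. Origin: middle of its underside; z up when it stands on its base. They start on the fixed blue drip mat (210 x 210 x 2 mm). Not every start has all four.
- model2: beige resin-printed quarter-jaw model, 45 g: base block 56 (x) x 24 (y) x 16 (z) mm with a row of teeth (50 x 12 mm) on top, 28 mm high in all. Origin: middle of its underside; z up when it stands on its base. They start on the fixed blue drip mat (210 x 210 x 2 mm). Not every start has all four.
- model3: beige resin-printed quarter-jaw model, 45 g: base block 56 (x) x 24 (y) x 16 (z) mm with a row of teeth (50 x 12 mm) on top, 28 mm high in all. Origin: middle of its underside; z up when it stands on its base. They start on the fixed blue drip mat (210 x 210 x 2 mm). Not every start has all four.
- model4: beige resin-printed quarter-jaw model, 45 g: base block 56 (x) x 24 (y) x 16 (z) mm with a row of teeth (50 x 12 mm) on top, 28 mm high in all. Origin: middle of its underside; z up when it stands on its base. They start on the fixed blue drip mat (210 x 210 x 2 mm). Not every start has all four.
- finished: dark grey finished model of the last run, same shape and size as the beige ones, standing in the drawer at the start. Origin: middle of its underside.
- out_tray: white open tray for finished work, 110 (x) x 100 (y) x 22 mm high, walls 3 mm, floor 3 mm, fixed; origin in the middle of its underside.
- resin_jar: amber resin jar with black cap, 56 across, 75 high, upright; bystander
- spatula: spatula, about 190 mm long, lying on the bench; bystander
- plaster_arch: white plaster jaw model, 70 x 72 x 24 mm, on the bench; bystander

How it is judged:
By the outcome, as a careful person would: the job done as asked, in the order asked, and still so for the second after the job is handed in, with the robot touching nothing.
Of model1, model2, model3, model4 only 2 to 4 are there at a start; the rules pass over those that are not, and their reading is None.
At some moment in a run one of model1, model2, model3, model4 may be knocked a few centimetres aside while the robot is not near it.
Once in a run the grip may slacken for a moment while it holds something.
It also fails if it takes over 210 s, if anything falls off the work surface, if the arm or the gripper's body presses on something with over 40 N, if the wrist force passes 120 N, or if a joint passes its speed limit or range.

ROBOT

A 7-joint arm with a two-finger parallel gripper is mounted at the origin on the work surface. World frame = base frame: x ahead of the robot, y to its left, z up, the work surface at z = 0. Lengths are in m, angles in rad, forces in N, time in s.
With the tool pointing down it reaches from about 0.4 to 0.85 m from the base axis. Payload 4.5 kg.
Tool frame: the origin (TCP) lies on the centre line of the jaws, within the pads' length; the fingertips stand r.tip_extent ahead of it and the grasp point (between the pads) is the TCP (r.tip_extent is the distance from the TCP to the fingertips, in m); z points along the fingers, y is the line along which they close (so a half turn about z gives the same grasp; the last joint's range is limited). The gripper opens to 88 mm and grips with 3 to 60 N. Pads are 18 mm wide; open, the fingers measure 123 mm over their backs; the gripper's body (75 mm by 187 mm) begins 45 mm behind the grasp point.
Start: joints at [-1.215, 0.689, -0.195, 1.565, 0.157, 0.902, -0.215], TCP at [0.198, 0.593, 0.258] pointing down, gripper open.
Joint ranges: [-3.01, 3.01], [-0.46, 2.08], [-1.47, 1.51], [0.13, 2.56], [-1, 4.14], [0.04, 2.09], [-2.66, 2.66]. Speed limits (rad/s): [2.57, 2.57, 3.14, 3.14, 3.14, 3.14, 3.14].

INTERFACE

Orientations are given as a unit quaternion [x, y, z, w].
In Python, from plant import sensors, vision, finish_job, r gives the robot as it stands. The module is installed in compiled form; this text tells all that it offers.
- The arm moves only by the tool step_arm, never from a script. Its argument "steps" is a list of rows, each a list of 2 entries, a list of its own where there are three numbers: the shift along the tool's x, y, z in cm, then the turn, a rotation vector about the tool's x, y, z in degrees. A call has 1 to 12 rows; each row shifts and turns the commanded pose from where the row before left it, along the tool's axes as they then stand; what a row does not reach is not made up. A row lasts 1/8 s, in which the tool goes at most 62.5 mm and 10.7 degrees, less where a joint would pass 70% of its speed; a pose out of reach is approached as far as the arm can. A call with a gripper value outside its range is refused whole. "claw" is the opening, from -1 (shut) to 1 (fully open), set as the call begins (left out, the last holds). The fingers move at their own pace and stop on an object; "grip_force" is the grip in N (left out, the last holds). Time passes only in rows, so rows that do not move let the fingers close. It gives the time, the measured TCP pose, the force, the opening and the grip force at its end, in the units of the state.
- sensors.get_state(): the state, without advancing time (a new reading comes with each control period).
- vision.snapshot(name): name is "scene" or "top"; returns a dict with "img" (420x560x3 uint8, red, green, blue), "fx", "fy", "cx", "cy" (pixels), "k1" (the pictures are not rectified: a ray, as slopes to the right and down, at radius r is drawn at 1 + k1 r^2 times it, then the intrinsics apply), "position" and "rotation" of the camera in the world. Camera axes: x right, y down, z forward; pixel columns grow to the right and rows downward; lengths in m; the calibration is good to about 2 mm. A picture is of the moment at which its call begins. There is no depth.
- finish_job(): hands the job in; it is judged then, once.
The state is a dict: "clock": time; "q": joint angles; "qd": joint speeds; "joint_torque": joint torques, N m; "tool_pos": TCP position; "eef_rot": TCP orientation; "contact_force": force on the tool from outside, world axes, zero at the start; "moment": the same for the moment, N m; "opening": opening from 0.0 (shut) to 1.0 (fully open); "finger_force": force on a finger pad.
Only numpy, scipy, OpenCV 4.12 (cv2) and the standard library are available. Lean on these libraries where they do the work, as an engineer would, in place of code of your own. Each camera call takes 0.05 s, during which the arm holds its last target. There are 200 camera calls.

## Working session

There is one attempt and no reset: what is moved stays moved. The work goes in short steps, Python scripts to look and compute and a tool call to move; the robot and the scene stay as the last step left them, time stands still between calls to the robot, and variables do not carry over. Pictures are saved under pics/ and viewed, at most 14 in all, crops included, and the job is handed in when it is done.

Besides the shell and the picture viewer there is one more tool, called after "Emit:" as name([rows], argument=value, ...), one row to a line, values as JSON. step_arm: Moves the arm, as the interface text tells. Its arguments: {"type":"object","properties":{"steps":{"type":"array"},"claw":{"type":"number"},"grip_force":{"type":"number"}},"required":["steps"]}

```bash
mkdir -p pics
cat > h.py <<'E'
import numpy as np, cv2
from scipy.spatial.transform import Rotation as R
from plant import sensors, vision, finish_job, r
def snap(name, fn=None):
    s=vision.snapshot(name)
    if fn: cv2.imwrite(fn, s['img'][:,:,::-1])
    return s
def rot(s):
    m=np.array(s['rotation'],float)
    return m if m.shape==(3,3) else R.from_quat(m).as_matrix()
def px(s,u,v,z):
    K=np.array([[s['fx'],0,s['cx']],[0,s['fy'],s['cy']],[0,0,1.]])
    p=cv2.undistortPoints(np.array([[[u,v]]],float),K,np.array([s['k1'],0,0,0,0.]),).ravel()
    d=rot(s)@np.array([p[0],p[1],1]); c=np.array(s['position'])
    return c+d*(z-c[2])/d[2]
def proj(s,P):
    K=np.array([[s['fx'],0,s['cx']],[0,s['fy'],s['cy']],[0,0,1.]])
    c=rot(s).T@(np.atleast_2d(P)-np.array(s['position'])).T
    x=c[:2]/c[2]; f=1+s['k1']*(x**2).sum(0)
    return np.c_[x[0]*f*s['fx']+s['cx'],x[1]*f*s['fy']+s['cy']]
E
python3 - <<'E'
from h import *
for n in('scene','top'):
    s=snap(n,f'pics/{n}0.png'); print(n,s['position'],rot(s).round(3).tolist(),s['fx'],s['k1'],s['cx'],s['cy'])
print(sensors.get_state(), r.tip_extent)
E
```

```text
scene [1.15531546 0.68433037 1.28053939] [[-0.745, 0.522, -0.415], [0.667, 0.586, -0.46], [0.003, -0.62, -0.785]] 483.8261003854575 -0.07279009866837884 273.6099982279568 211.64950775175274
top [ 0.3471104  -0.00702106  1.18721647] [[0.011, -0.99, 0.143], [-1.0, -0.007, 0.027], [-0.025, -0.144, -0.989]] 432.92503252215005 -0.12951079773100016 274.17340931417397 210.03885868642482
{'clock': 0.1, 'q': array([-1.21518644,  0.68987387, -0.19452988,  1.56621624,  0.15734409,
        0.90251778, -0.21507957]), 'qd': array([ 0.00040414, -0.00022121, -0.00079758, -0.00352275, -0.0009837 ,
        0.00183539,  0.00076956]), 'joint_torque': array([-3.04144691e-03, -5.28508115e+01, -1.27149403e+00, -1.53838921e+01,
       -5.25276270e-02,  1.93588108e-03,  4.41512657e-05]), 'tool_pos': array([0.19755573, 0.59240048, 0.2570132 ]), 'eef_rot': array([ 1.60147945e-01,  9.87092691e-01, -8.07817356e-04, -5.48281770e-05]), 'contact_force': array([0.49868225, 0.1054523 , 0.40815827]), 'moment': array([0.00378777, 0.01851483, 0.02734394]), 'finger_force': 0.0, 'opening': 0.9996137305506848} 0.019
```

View pics/scene0.png

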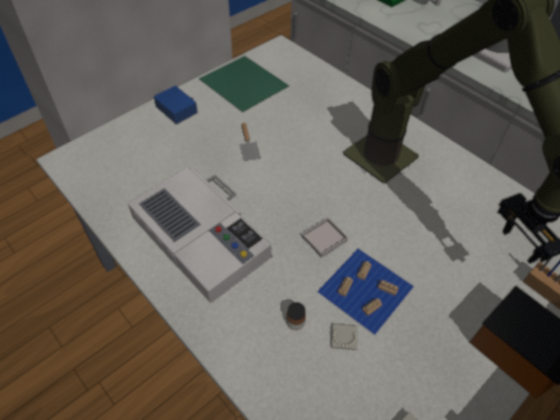

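View pics/top0.png

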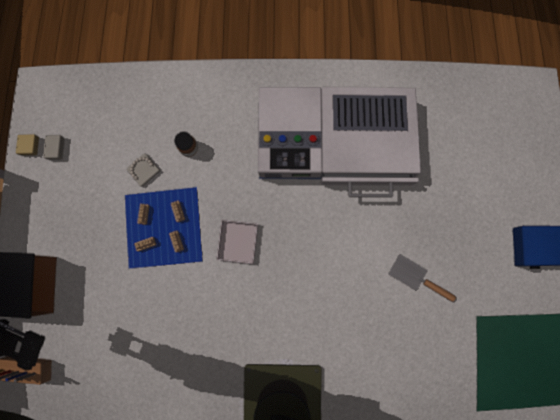

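The scene picture shows the unit, mat with four models, tray and bystanders. In the top picture the unit spans about (258-418, 87-182), the pull bar is near (370,190), the mat near (164,228) and the tray near (239,243). I'll enlarge it.

Run:
```python
import cv2
i=cv2.imread('pics/top0.png')
cv2.imwrite('pics/c1.png',cv2.resize(i[80:205,250:430],None,fx=4.4,fy=4.4,interpolation=cv2.INTER_CUBIC))
cv2.imwrite('pics/c2.png',cv2.resize(i[180:275,120:265],None,fx=5.5,fy=5.5,interpolation=cv2.INTER_CUBIC))
```

```text
(no output)
```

View pics/c1.png

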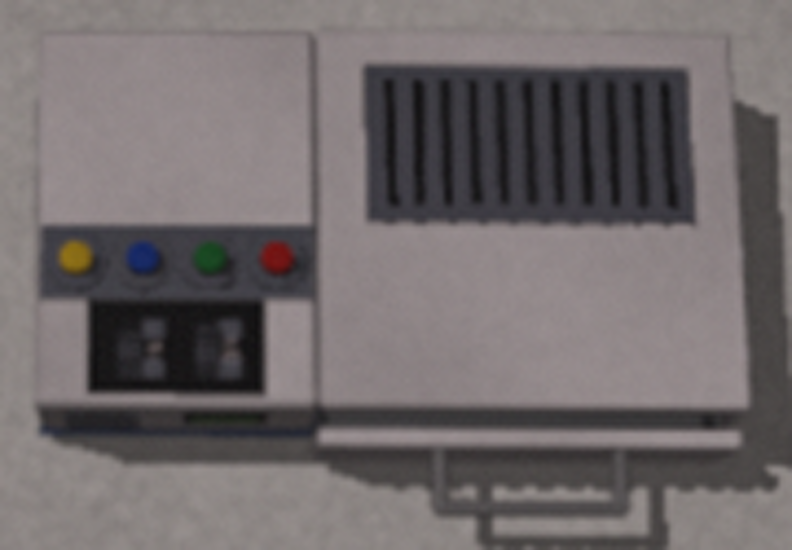

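View pics/c2.png

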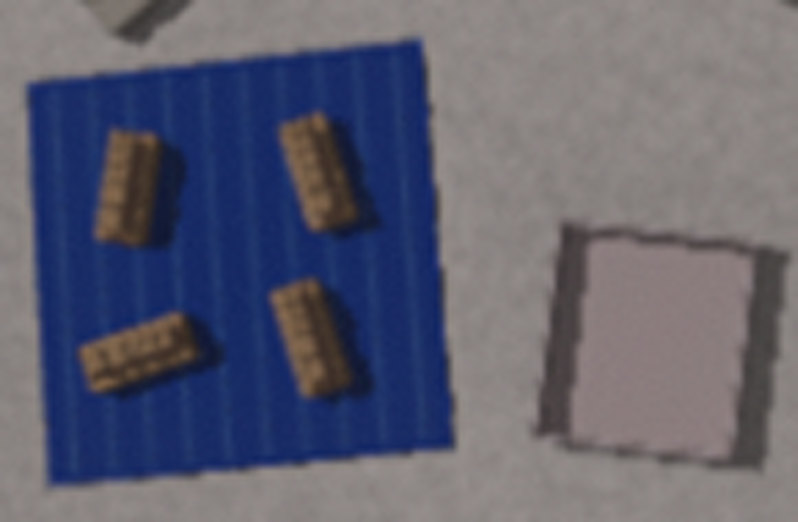

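c1 shows the drawer slightly ajar with its bar at about (530,508). The keys are at y≈257: yellow 76, blue 143, green 210, red 278. The wheels are at about (130,348) and (207,348). c2 shows four models, centred at about (130,188), (320,172), (142,354) and (312,338), and the tray at about (662,345).

Run:
```python
from h import *
s=snap('top'); i=s['img'][:,:,::-1]
a=lambda X,Y:(250+(X+.5)/4.4-.5,80+(Y+.5)/4.4-.5)
b=lambda X,Y:(120+(X+.5)/5.5-.5,180+(Y+.5)/5.5-.5)
for n,X,Y,z in [('bl',40,33,.084),('fl',38,405,.084),('br',728,34,.084),('fr',748,408,.084),('yel',76,256,.093),('blu',143,257,.093),('gre',210,257,.093),('red',278,257,.093),('rimL',130,348,.093),('rimR',207,348,.093),('digL',155,348,.0875),('digR',233,348,.0875),('barL',436,508,.06),('barR',623,508,.06),('panL',318,440,.064),('panR',740,440,.064)]:
    print(n,px(s,*a(X,Y),z).round(4))
for n,X,Y,z in [('t1',582,230,.022),('t2',785,250,.022),('t3',765,468,.022),('t4',540,435,.022),('m1',27,85,.002),('m2',422,40,.002),('m3',455,450,.002),('m4',48,486,.002)]:
    print(n,px(s,*b(X,Y),z).round(4))
cv2.imwrite('pics/c3.png',cv2.resize(i[195:255,130:190],None,fx=10,fy=10,interpolation=cv2.INTER_CUBIC))
q=snap('scene')
cv2.imwrite('pics/c4.png',cv2.resize(q['img'][245:330,315:415,::-1],None,fx=7,fy=7,interpolation=cv2.INTER_CUBIC))
```

```text
bl [0.8447 0.0684 0.084 ]
fl [0.6082 0.0654 0.084 ]
br [ 0.849  -0.3591  0.084 ]
fr [ 0.61   -0.3587  0.084 ]
yel [0.6976 0.0437 0.093 ]
blu [0.6971 0.0036 0.093 ]
gre [ 0.6973 -0.0364  0.093 ]
red [ 0.6975 -0.0769  0.093 ]
rimL [0.641  0.0109 0.093 ]
rimR [ 0.6412 -0.0347  0.093 ]
digL [ 0.6425 -0.0039  0.0875]
digR [ 0.6428 -0.0502  0.0875]
barL [ 0.552  -0.1734  0.06  ]
barR [ 0.553  -0.2868  0.06  ]
panL [ 0.5923 -0.1023  0.064 ]
panR [ 0.5948 -0.3593  0.064 ]
t1 [0.4839 0.1568 0.022 ]
t2 [0.4748 0.056  0.022 ]
t3 [0.3678 0.0642 0.022 ]
t4 [0.3825 0.175  0.022 ]
m1 [0.5591 0.4525 0.002 ]
m2 [0.5833 0.2448 0.002 ]
m3 [0.375  0.2207 0.002 ]
m4 [0.353  0.4296 0.002 ]
```

View pics/c3.png

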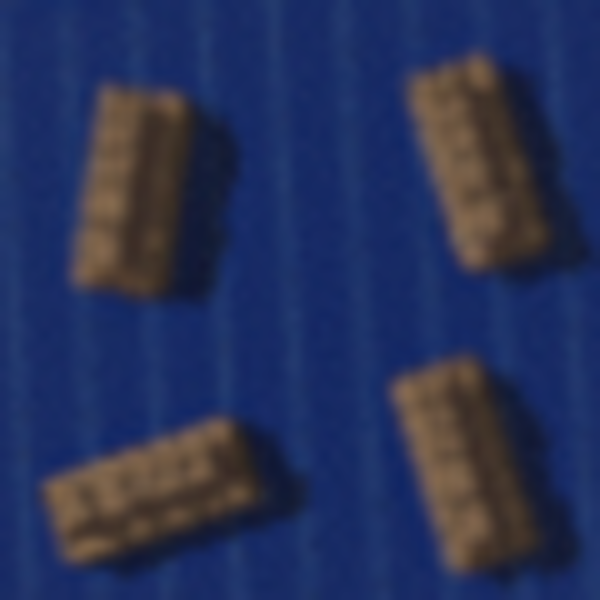

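View pics/c4.png

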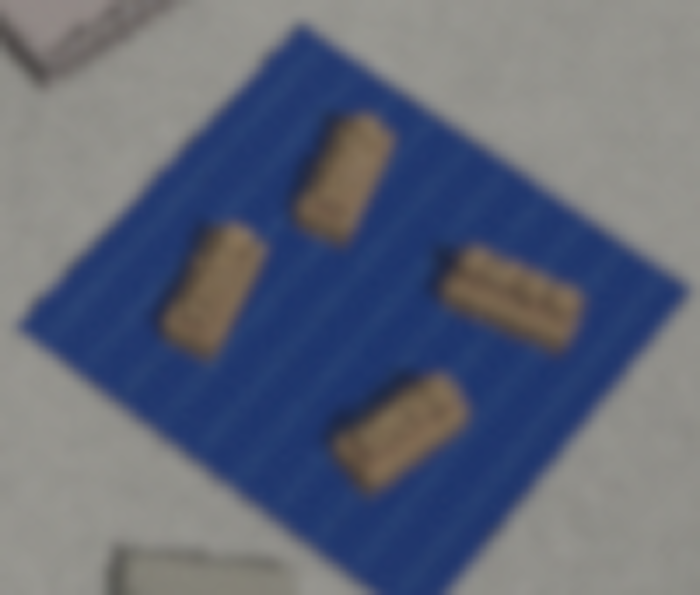

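c3 shows four models; the lower-left one looks banded, so it may be lying on its side. I'll fit silhouettes for each resting pose in both cameras.

```bash
cat > fit.py <<'E'
from h import *
from scipy.optimize import minimize
def box(x,y,z0,z1): return np.array([[a,b,c] for a in(-x,x) for b in(-y,y) for c in(z0,z1)])
BX=[box(.028,.012,0,.016),box(.025,.006,.016,.028)]
# resting orientations: rotation about model x then height lift
H={'up':(0,0),'side+':(90,.012),'side-':(-90,.012),'inv':(180,.028)}
def parts(p,h,base=.002):
    ang,l=H[h]; r0=R.from_euler('x',ang,degrees=True); r1=R.from_euler('z',p[2])
    out=[]
    for B in BX:
        b=B-[0,0,.014]*(np.abs(ang)==90) if False else B
        out.append(r1.apply(r0.apply(b))+[p[0],p[1],base+l])
    return out
def soft(s,p,h,win,F=6,base=.002):
    u0,v0,u1,v1=win; m=np.zeros(((v1-v0)*F,(u1-u0)*F),np.uint8)
    for P in parts(p,h,base):
        q=(proj(s,P)-[u0,v0]+.5)*F-.5
        cv2.fillConvexPoly(m,cv2.convexHull(np.round(q*16).astype(np.int32)),255,shift=4)
    return cv2.resize(m,(u1-u0,v1-v0),interpolation=cv2.INTER_AREA)/255.
def brown(img,k=None):
    f=img.astype(float); return np.clip((f[:,:,0]-f[:,:,2]+50)/70,0,1)
def fit(views,x0,h,mask=brown,base=.002,half=16):
    data=[]
    for s in views:
        c=proj(s,[[x0[0],x0[1],base+.014]])[0].astype(int)
        w=(c[0]-half,c[1]-half,c[0]+half,c[1]+half)
        m=mask(s['img'])[w[1]:w[3],w[0]:w[2]]
        data.append((s,w,m))
    f=lambda p:sum(((cv2.GaussianBlur(soft(s,p,h,w,base=base),(0,0),.6)-m)**2).sum() for s,w,m in data)
    best=None
    for a in x0[2]:
        S=np.array([[x0[0],x0[1],a]]*4)+np.array([[0,0,0],[.008,0,0],[0,.008,0],[0,0,.25]])
        o=minimize(f,S[0],method='Nelder-Mead',options=dict(initial_simplex=S,xatol=1e-4,fatol=1e-2,maxiter=150))
        if best is None or o.fun<best.fun: best=o
    return best
E
cat > m.py <<'E'
from fit import *
t=snap('top'); q=snap('scene')
def run(pts):
  for n,X,Y,d in pts:
    p=px(t,X,Y,.016)
    for h in H:
        best=min((fit(v,(p[0],p[1],[np.radians(d)]+([np.radians(d+180)] if 'side' in h else [])),h) for v in ([t,q],)),key=lambda o:o.fun)
        print(n,h,best.fun.round(2),best.x[:2].round(4),np.degrees(best.x[2]).round(1))
if __name__=='__main__':
  run([('TL',143,214,-5),('TR',178,211.5,13),('BL',145.5,244,-70),('BR',176.5,242,12)])
E
python3 - <<'E'
from h import *
t=snap('top'); i=t['img']
print(i[214,141],i[214,146],i[225,160],i[244,145],i[241,150])
E
time python3 m.py
```

```text
[121  96  72] [67 53 41] [ 25  44 102] [94 73 58] [107  85  64]
TL up 24.5 [0.5045 0.3918] -6.8
TL side+ 52.18 [0.5058 0.4038] -4.4
TL side- 52.18 [0.5058 0.4038] 175.6
TL inv 80.43 [0.505  0.3904] -3.0
TR up 67.05 [0.5131 0.2933] 19.2
TR side+ 88.6 [0.5085 0.3051] 21.6
TR side- 88.6 [0.5085 0.3051] 201.6
TR inv 99.52 [0.5134 0.2925] 21.3
BL up 58.09 [0.4207 0.3818] -70.4
BL side+ 81.9 [0.4325 0.3852] -72.1
BL side- 81.9 [0.4325 0.3852] 107.9
BL inv 113.47 [0.4213 0.3808] -71.0
BR up 108.9 [0.4295 0.2937] 20.7
BR side+ 129.48 [0.4336 0.2804] 200.9
BR side- 129.48 [0.4336 0.2804] 20.9
BR inv 137.06 [0.4294 0.2922] 21.5
real	0m3.134s
user	0m2.260s
sys	0m0.162s
```

All four stand upright on the mat. The distances check out: the keys are 40 mm apart, the unit front is at x≈0.609 with its left edge at y≈0.067, and the bar sits about 8 mm ajar. Next is a planner that turns world targets into tool-frame rows.

```bash
cat > plan.py <<'E'
from h import *
import sys
def plan(*targets, start=None, maxd=5.0, maxa=9.0):
    """targets: (x,y,z,theta_deg of tool y[,nrows]); prints rows in tool axes (cm, deg), tool kept pointing down"""
    st=sensors.get_state(); Rm=R.from_quat(st['eef_rot']).as_matrix(); p=np.array(st['tool_pos'],float)
    if start is not None: p=np.array(start[:3],float); Rm=dn(start[3])
    for t in targets:
        T=dn(t[3]); q=np.array(t[:3])
        a=np.degrees(np.linalg.norm(R.from_matrix(Rm.T@T).as_rotvec())); d=np.linalg.norm(q-p)*100
        n=t[4] if len(t)>4 else max(1,int(np.ceil(max(d/maxd,a/maxa)-.05)))
        rows=[]
        for k in range(n):
            dr=R.from_matrix(Rm.T@T).as_rotvec()/(n-k)
            sh=Rm.T@(q-p)/(n-k)*100
            sh=np.round(sh,2 if n-k==1 else 1); w=np.round(np.degrees(dr),1)
            p=p+Rm@sh/100; Rm=Rm@R.from_rotvec(np.radians(w)).as_matrix()
            rows.append([(sh+0).tolist(),(w+0).tolist()])
        print('->',t,len(rows)); print(str(rows).replace(' ',''))
def dn(th):
    c,s=np.cos(np.radians(th)),np.sin(np.radians(th))
    return np.array([[-s,c,0],[c,s,0],[0,0,-1.]])
E
python3 - <<'E'
from plan import *
plan((.45,.2,.25,0),(.5525,-.23,.2,0),(.5525,-.23,.075,0))
E
```

```text
-> (0.45, 0.2, 0.25, 0) 10
[[[-3.6,-2.9,0.1],[0.0,0.0,7.2]],[[-4.0,-2.5,0.1],[0.0,0.0,7.2]],[[-4.3,-1.9,0.1],[0.0,0.0,7.1]],[[-4.5,-1.4,0.1],[0.0,0.0,7.2]],[[-4.6,-0.8,0.1],[0.0,0.0,7.1]],[[-4.6,-0.3,0.1],[0.0,0.0,7.2]],[[-4.7,0.3,0.0],[0.0,0.0,7.1]],[[-4.6,0.9,0.1],[0.0,0.0,7.2]],[[-4.4,1.5,0.0],[0.0,0.0,7.1]],[[-4.15,2.02,0.07],[0.0,0.0,7.2]]]
-> (0.5525, -0.23, 0.2, 0) 9
[[[-4.8,1.1,0.6],[0.0,0.0,0.0]],[[-4.8,1.1,0.6],[0.0,0.0,0.0]],[[-4.8,1.2,0.5],[0.0,0.0,0.0]],[[-4.8,1.1,0.6],[0.0,0.0,0.0]],[[-4.8,1.2,0.5],[0.0,0.0,0.0]],[[-4.7,1.1,0.6],[0.0,0.0,0.0]],[[-4.8,1.2,0.5],[0.0,0.0,0.0]],[[-4.7,1.1,0.6],[0.0,0.0,0.0]],[[-4.79,1.18,0.51],[0.0,0.0,0.0]]]
-> (0.5525, -0.23, 0.075, 0) 3
[[[0.0,0.0,4.2],[0.0,0.0,0.0]],[[0.0,0.0,4.2],[0.0,0.0,0.0]],[[0.01,0.0,4.1],[0.0,0.0,0.0]]]
```

Emit:
step_arm([
  [[-3.6,-2.9,0.1],[0,0,7.2]],
  [[-4.0,-2.5,0.1],[0,0,7.2]],
  [[-4.3,-1.9,0.1],[0,0,7.1]],
  [[-4.5,-1.4,0.1],[0,0,7.2]],
  [[-4.6,-0.8,0.1],[0,0,7.1]],
  [[-4.6,-0.3,0.1],[0,0,7.2]],
  [[-4.7,0.3,0],[0,0,7.1]],
  [[-4.6,0.9,0.1],[0,0,7.2]],
  [[-4.4,1.5,0],[0,0,7.1]],
  [[-4.1,2.0,0],[0,0,7.2]],
], claw=-0.45)

```text
clock: 1.6
tool_pos: [0.4506, 0.1994, 0.2509]
eef_rot: [0.709, 0.705, 0.0, 0.0]
contact_force: [1.4, 0.2, -0.5]
opening: 0.277
finger_force: 0.0
```

Emit:
step_arm([
  [[-4.8,1.1,0.6],[0,0,0]],
  [[-4.8,1.1,0.6],[0,0,0]],
  [[-4.8,1.2,0.5],[0,0,0]],
  [[-4.8,1.1,0.6],[0,0,0]],
  [[-4.8,1.2,0.5],[0,0,0]],
  [[-4.7,1.1,0.6],[0,0,0]],
  [[-4.8,1.2,0.5],[0,0,0]],
  [[-4.7,1.1,0.6],[0,0,0]],
  [[-4.8,1.2,0.5],[0,0,0]],
  [[0,0,0],[0,0,0]],
])

```text
clock: 2.85
tool_pos: [0.5521, -0.235, 0.2003]
eef_rot: [0.71, 0.704, -0.001, 0.001]
contact_force: [0.3, 1.1, -1.1]
opening: 0.274
finger_force: 0.0
```

Run:
```python
from plan import *
plan((.5525,-.23,.11,0),(.5525,-.23,.058,0,3))
s=snap('top'); print(proj(s,[[.5525,-.23,.06],[.5525,-.23,.2]]))
cv2.imwrite('pics/c5.png',cv2.resize(s['img'][130:230,310:430,::-1],None,fx=5,fy=5,interpolation=cv2.INTER_CUBIC))
print(sensors.get_state()['opening'])
```

```text
-> (0.5525, -0.23, 0.11, 0) 2
[[[0.3,0.0,4.5],[0.0,0.1,-0.2]],[[0.23,0.04,4.53],[0.0,0.1,-0.3]]]
-> (0.5525, -0.23, 0.058, 0, 3) 3
[[[0.0,0.0,1.7],[0.0,0.0,0.0]],[[0.0,0.0,1.7],[0.0,0.0,0.0]],[[0.0,0.0,1.8],[0.0,0.0,0.0]]]
[[369.97232191 195.06376755]
 [381.50199486 184.38974635]]
0.27645538286732985
```

Emit:
step_arm([
  [[0.3,0,4.5],[0,0.1,-0.2]],
  [[0.2,0,4.5],[0,0.1,-0.3]],
  [[0,0,1.7],[0,0,0]],
  [[0,0,1.7],[0,0,0]],
  [[0,0,1.8],[0,0,0]],
  [[0,0,0],[0,0,0]],
])

```text
clock: 3.65
tool_pos: [0.552, -0.224, 0.0579]
eef_rot: [0.704, 0.71, 0.001, -0.002]
contact_force: [-0.5, 0.5, 0.4]
opening: 0.277
finger_force: 0.0
```

Emit:
step_arm([
  [[0,0,0],[0,0,0]],
  [[0,0,0],[0,0,0]],
  [[0,0,0],[0,0,0]],
  [[0,0,0],[0,0,0]],
], claw=-1, grip_force=12)

```text
clock: 4.15
tool_pos: [0.5531, -0.2245, 0.0594]
eef_rot: [0.704, 0.71, 0.002, -0.0]
contact_force: [-0.9, -1.4, 4.9]
opening: 0.105
finger_force: 12.0
```

Emit:
step_arm([
  [[0,-0.5,0],[0,0,0]],
  [[0,-1,0],[0,0,0]],
  [[0,-1.3,0],[0,0,0]],
  [[0,-1.3,0],[0,0,0]],
  [[0,-1.3,0],[0,0,0]],
  [[0,-1.3,0],[0,0,0]],
  [[0,-1.3,0],[0,0,0]],
  [[0,-1.3,0],[0,0,0]],
  [[0,-1,0],[0,0,0]],
  [[0,-0.7,0],[0,0,0]],
  [[0,-0.3,0],[0,0,0]],
  [[0,0,0],[0,0,0]],
])

```text
clock: 5.65
tool_pos: [0.4403, -0.2249, 0.0594]
eef_rot: [0.704, 0.71, 0.002, -0.0]
contact_force: [2.5, 0.9, 8.1]
opening: 0.108
finger_force: 12.0
```

Emit:
step_arm([
  [[0,0,0],[0,0,0]],
  [[0,0,0],[0,0,0]],
  [[0,0,-2],[0,0,0]],
  [[0,0,-4],[0,0,0]],
  [[0,0,-4],[0,0,0]],
  [[4,0,-4],[0,0,-9]],
  [[5,0,-2],[0,0,-9]],
  [[5,-1,0],[0,0,-9]],
  [[5,-2,0],[0,0,-9]],
  [[5,-2,0],[0,0,-9]],
], claw=-0.45)

```text
clock: 6.9
tool_pos: [0.3173, -0.0275, 0.2193]
eef_rot: [0.376, 0.927, 0.002, -0.001]
contact_force: [-0.2, 0.1, -0.7]
opening: 0.275
finger_force: 0.0
```

Run:
```python
from plan import *
s=snap('top'); cv2.imwrite('pics/c6.png',cv2.resize(s['img'][150:250,290:430,::-1],None,fx=5.5,fy=5.5,interpolation=cv2.INTER_CUBIC))
print(sensors.get_state()['tool_pos'])
```

```text
[ 0.30808614 -0.0263142   0.21910866]
```

View pics/c6.png

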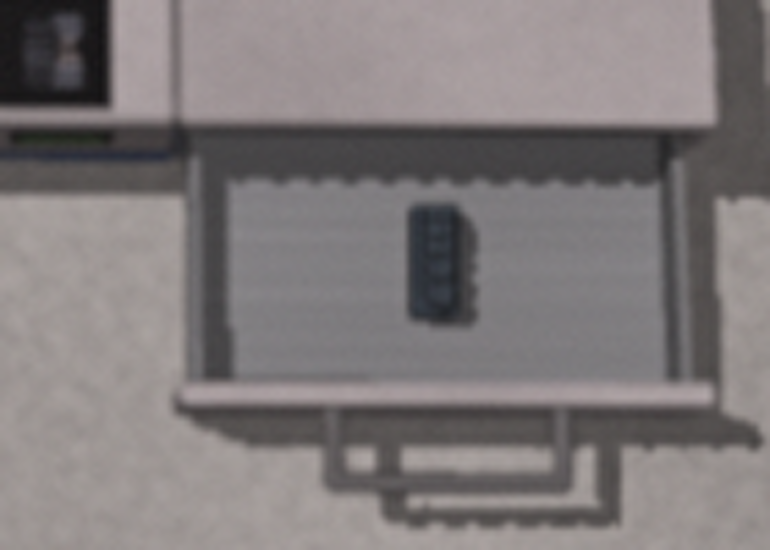

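The drawer is fully open, with the bar at about (450,480). The grey finished model stands with its base centred near (433,262), roughly square to the drawer.

Run:
```python
from plan import *
from fit import *
s=snap('top'); a=lambda X,Y:(290+(X+.5)/5.5-.5,150+(Y+.5)/5.5-.5)
for n,X,Y,z in [('c',433,262,.034),('tl',408,207,.034),('bl',408,320,.034),('bar',447,480,.06),('fl',182,392,.064),('fr',714,396,.064)]: print(n,px(s,*a(X,Y),z).round(4))
dark=lambda im: np.clip((120-im.astype(float).sum(2)/3)/70,0,1)
print(s['img'][197,368],s['img'][200,350])
p=px(s,*a(433,262),.034)
o=fit([s],(p[0],p[1],[0]),'up',mask=dark,base=.018,half=12);print(o.x,o.fun)
```

```text
c [ 0.5513 -0.2305  0.034 ]
tl [ 0.5787 -0.2187  0.034 ]
bl [ 0.5223 -0.2175  0.034 ]
bar [ 0.4416 -0.2301  0.06  ]
fl [ 0.4824 -0.1038  0.064 ]
fr [ 0.4821 -0.3592  0.064 ]
[46 50 57] [126 124 126]
[ 0.55166692 -0.23501638  0.04253366] 10.728536466613528
```

Run:
```python
from plan import *
plan((.5515,-.232,.12,90),(.5515,-.232,.041,90,4),(.5515,-.232,.12,90,3),(.4275,.113,.12,85),(.4275,.113,.029,85,4))
```

```text
-> (0.5515, -0.232, 0.12, 90) 7
[[[-4.5,0.3,1.4],[0.0,-0.1,-6.3]],[[-4.5,-0.2,1.4],[0.0,-0.1,-6.3]],[[-4.5,-0.7,1.4],[0.0,-0.1,-6.3]],[[-4.3,-1.2,1.4],[0.0,-0.1,-6.3]],[[-4.2,-1.6,1.4],[0.0,-0.1,-6.3]],[[-4.0,-2.1,1.4],[0.0,-0.1,-6.3]],[[-3.74,-2.55,1.38],[-0.1,0.0,-6.3]]]
-> (0.5515, -0.232, 0.041, 90, 4) 4
[[[0.0,0.0,2.0],[0.0,0.0,0.0]],[[0.0,0.0,2.0],[0.0,0.0,0.0]],[[0.0,0.0,2.0],[0.0,0.0,0.0]],[[0.0,0.0,1.9],[0.0,0.0,0.0]]]
-> (0.5515, -0.232, 0.12, 90, 3) 3
[[[0.0,0.0,-2.6],[0.0,0.0,0.0]],[[0.0,0.0,-2.6],[0.0,0.0,0.0]],[[0.0,0.0,-2.7],[0.0,0.0,0.0]]]
-> (0.4275, 0.113, 0.12, 85) 8
[[[1.6,4.3,0.0],[0.0,0.0,0.6]],[[1.6,4.3,0.0],[0.0,0.0,0.6]],[[1.6,4.3,0.0],[0.0,0.0,0.6]],[[1.7,4.3,0.0],[0.0,0.0,0.6]],[[1.7,4.2,0.0],[0.0,0.0,0.6]],[[1.8,4.2,0.0],[0.0,0.0,0.7]],[[1.8,4.2,0.0],[0.0,0.0,0.6]],[[1.88,4.2,0.01],[0.0,0.0,0.7]]]
-> (0.4275, 0.113, 0.029, 85, 4) 4
[[[0.0,0.0,2.3],[0.0,0.0,0.0]],[[0.0,0.0,2.3],[0.0,0.0,0.0]],[[0.0,0.0,2.3],[0.0,0.0,0.0]],[[0.0,0.0,2.2],[0.0,0.0,0.0]]]
```

Emit:
step_arm([
  [[-4.5,0.3,1.4],[0,-0.1,-6.3]],
  [[-4.5,-0.2,1.4],[0,-0.1,-6.3]],
  [[-4.5,-0.7,1.4],[0,-0.1,-6.3]],
  [[-4.3,-1.2,1.4],[0,-0.1,-6.3]],
  [[-4.2,-1.6,1.4],[0,-0.1,-6.3]],
  [[-4.0,-2.1,1.4],[0,-0.1,-6.3]],
  [[-3.7,-2.5,1.4],[0,0,-6.3]],
  [[0,0,0],[0,0,0]],
], claw=0)

```text
clock: 8.0
tool_pos: [0.5586, -0.2378, 0.1202]
eef_rot: [0.007, 1.0, -0.001, 0.004]
contact_force: [-0.7, 0.0, -0.3]
opening: 0.504
finger_force: 0.0
```

Run:
```python
from plan import *
plan((.5515,-.232,.041,90,4))
```

```text
-> (0.5515, -0.232, 0.041, 90, 4) 4
[[[0.2,0.1,2.0],[0.0,0.1,-0.2]],[[0.2,0.2,2.0],[0.0,0.1,-0.2]],[[0.2,0.1,2.0],[0.0,0.1,-0.2]],[[0.16,0.18,1.91],[-0.1,0.2,-0.2]]]
```

Emit:
step_arm([
  [[0.2,0.1,2],[0,0.1,-0.2]],
  [[0.2,0.2,2],[0,0.1,-0.2]],
  [[0.2,0.1,2],[0,0.1,-0.2]],
  [[0.1,0.2,1.9],[0,0.1,-0.2]],
  [[0,0,0],[0,0,0]],
])

```text
clock: 8.62
tool_pos: [0.5502, -0.2275, 0.042]
eef_rot: [-0.003, 1.0, 0.0, -0.001]
contact_force: [-0.2, -0.3, 0.2]
opening: 0.502
finger_force: 0.0
```

Emit:
step_arm([
  [[0,0,0],[0,0,0]],
  [[0,0,0],[0,0,0]],
  [[0,0,0],[0,0,0]],
  [[0,0,0],[0,0,0]],
  [[0,0,0],[0,0,0]],
], claw=-1, grip_force=20)

```text
clock: 9.25
tool_pos: [0.5522, -0.2285, 0.044]
eef_rot: [-0.003, 1.0, -0.001, 0.002]
contact_force: [-0.2, -0.2, 6.7]
opening: 0.267
finger_force: 20.0
```

Emit:
step_arm([
  [[0,0,-2.6],[0,0,0]],
  [[0,0,-2.6],[0,0,0]],
  [[0,0,-2.7],[0,0,0]],
  [[0,0,0],[0,0,0]],
  [[0,0,0],[0,0,0]],
])

```text
clock: 9.88
tool_pos: [0.5509, -0.2282, 0.1214]
eef_rot: [-0.003, 1.0, -0.0, 0.0]
contact_force: [1.0, -0.6, -0.8]
opening: 0.265
finger_force: 20.0
```

Run:
```python
from plan import *
plan((.4275,.113,.11,85),(.4275,.113,.03,85,4))
```

```text
-> (0.4275, 0.113, 0.11, 85) 8
[[[1.5,4.3,0.1],[0.0,0.0,0.7]],[[1.6,4.3,0.1],[0.0,0.0,0.7]],[[1.6,4.2,0.2],[0.0,0.0,0.7]],[[1.7,4.2,0.1],[0.0,0.0,0.7]],[[1.7,4.2,0.2],[0.0,0.0,0.6]],[[1.8,4.2,0.1],[0.0,0.0,0.7]],[[1.8,4.1,0.2],[0.0,0.0,0.6]],[[1.84,4.15,0.1],[0.0,0.1,0.7]]]
-> (0.4275, 0.113, 0.03, 85, 4) 4
[[[0.0,0.0,2.0],[0.0,0.0,0.0]],[[0.0,0.0,2.0],[0.0,0.0,0.0]],[[0.0,0.0,2.0],[0.0,0.0,0.0]],[[-0.01,0.01,2.0],[0.0,0.0,0.0]]]
```

Emit:
step_arm([
  [[1.5,4.3,0.1],[0,0,0.7]],
  [[1.6,4.3,0.1],[0,0,0.7]],
  [[1.6,4.2,0.2],[0,0,0.7]],
  [[1.7,4.2,0.1],[0,0,0.7]],
  [[1.7,4.2,0.2],[0,0,0.6]],
  [[1.8,4.2,0.1],[0,0,0.7]],
  [[1.8,4.1,0.2],[0,0,0.6]],
  [[1.8,4.1,0.1],[0,0,0.7]],
  [[0,0,0],[0,0,0]],
  [[0,0,0],[0,0,0]],
])

```text
clock: 11.12
tool_pos: [0.4282, 0.1117, 0.11]
eef_rot: [0.044, 0.999, -0.001, 0.001]
contact_force: [0.4, -0.4, -0.8]
opening: 0.267
finger_force: 20.0
```

Run:
```python
from plan import *
plan((.4275,.113,.031,85,5))
print(sensors.get_state()['opening'])
```

```text
-> (0.4275, 0.113, 0.031, 85, 5) 5
[[[0.0,0.0,1.6],[0.0,0.0,0.0]],[[0.0,0.0,1.6],[0.0,0.0,0.0]],[[0.0,0.0,1.6],[0.0,0.0,0.0]],[[0.0,0.1,1.6],[-0.1,0.0,0.0]],[[0.09,0.04,1.5],[0.0,0.1,0.0]]]
0.2670790864603359
```

Emit:
step_arm([
  [[0,0,1.6],[0,0,0]],
  [[0,0,1.6],[0,0,0]],
  [[0,0,1.6],[0,0,0]],
  [[0,0,1.6],[0,0,0]],
  [[0,0,1.5],[0,0,0]],
  [[0,0,0],[0,0,0]],
])

```text
clock: 11.88
tool_pos: [0.4317, 0.1106, 0.0453]
eef_rot: [0.045, 0.999, -0.003, -0.002]
contact_force: [0.3, 0.8, 0.9]
opening: 0.27
finger_force: 20.0
```

Emit:
step_arm([
  [[0,0,0],[0,0,0]],
  [[0,0,0],[0,0,0]],
  [[0,0,-2],[0,0,0]],
  [[0,0,-4],[0,0,0]],
  [[0,0,-4],[0,0,0]],
  [[0,-4,0],[0,0,0]],
  [[0,-4,0],[0,0,0]],
  [[0,0,0],[0,0,0]],
  [[0,0,0],[0,0,0]],
], claw=-0.15)

```text
clock: 13.0
tool_pos: [0.4248, 0.0337, 0.1465]
eef_rot: [0.044, 0.999, -0.002, -0.001]
contact_force: [0.3, -0.2, 1.1]
opening: 0.427
finger_force: 0.0
```

```bash
cat > mm.py <<'E'
from fit import *
# known start estimates of models; refit 'up' from top and scene
EST={'TL':(.5045,.3918,-6.8),'TR':(.5131,.2933,19.2),'BL':(.4207,.3818,-70.4),'BR':(.4295,.2937,20.7)}
def models(names,views=('top','scene'),fn=None):
    vs=[snap(v) for v in views]
    if fn:
        cv2.imwrite(fn,cv2.resize(vs[0]['img'][170:290,110:270,::-1],None,fx=4,fy=4))
    for n in names:
        x=EST[n]; 
        for v in vs+[None]:
            o=fit([v] if v else vs,(x[0],x[1],[np.radians(x[2])]),'up',half=14)
            print(n,o.fun.round(1),o.x[:2].round(4),np.degrees(o.x[2]).round(1))
E
python3 - <<'E'
from mm import *
models(['TL','TR','BL','BR'],fn='pics/c7.png')
from plan import *
plan((.4295,.2937,.12,110))
E
```

```text
TL 3.8 [0.5046 0.3919] -6.1
TL 3.7 [0.5039 0.3919] -6.4
TL 7.7 [0.5045 0.392 ] -6.2
TR 3.0 [0.5131 0.2933] 20.1
TR 21.7 [0.5134 0.2939] 19.5
TR 25.1 [0.5133 0.2934] 19.7
BL 3.7 [0.4208 0.3819] -70.7
BL 19.5 [0.4208 0.3824] -69.1
BL 23.5 [0.4207 0.3821] -70.2
BR 3.4 [0.4297 0.2937] 21.5
BR 34.0 [0.4295 0.2939] 19.9
BR 37.7 [0.4295 0.2939] 20.0
-> (0.4295, 0.2937, 0.12, 110) 6
[[[0.3,4.3,0.4],[0.0,0.0,-4.2]],[[0.0,4.3,0.4],[0.0,0.0,-4.1]],[[-0.3,4.3,0.4],[0.0,0.0,-4.2]],[[-0.7,4.3,0.5],[0.0,-0.1,-4.1]],[[-1.0,4.2,0.4],[-0.1,0.0,-4.2]],[[-1.21,4.16,0.47],[0.0,-0.1,-4.1]]]
```

View pics/c7.png

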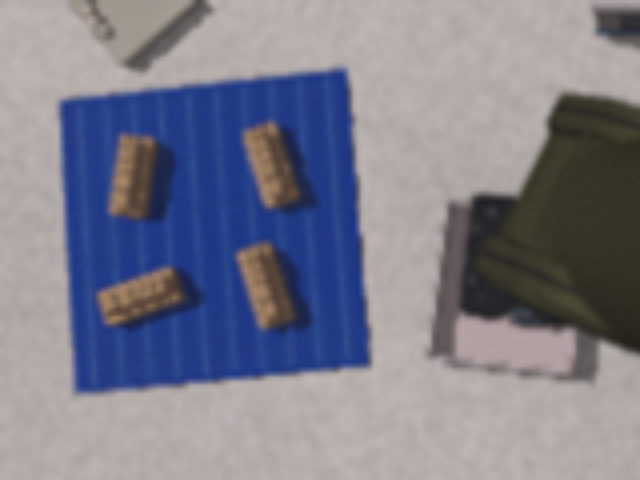

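Emit:
step_arm([
  [[0.3,4.3,0.4],[0,0,-4.2]],
  [[0,4.3,0.4],[0,0,-4.2]],
  [[-0.3,4.3,0.4],[0,0,-4.2]],
  [[-0.7,4.3,0.5],[0,0,-4.2]],
  [[-1.0,4.2,0.4],[0,0,-4.2]],
  [[-1.2,4.2,0.5],[0,0,-4.2]],
  [[0,0,0],[0,0,0]],
  [[0,0,0],[0,0,0]],
], claw=0)

```text
clock: 14.1
tool_pos: [0.4284, 0.2925, 0.1189]
eef_rot: [-0.176, 0.984, -0.002, -0.002]
contact_force: [-0.1, -0.2, 0.8]
opening: 0.501
finger_force: 0.0
```

Run:
```python
from plan import *
print(sensors.get_state()['q'].round(2))
plan((.4296,.2937,.025,110.7,5),(.4296,.2937,.11,110.7,3))
s=snap('top'); cv2.imwrite('pics/c8.png',cv2.resize(s['img'][215:275,210:270,::-1],None,fx=6,fy=6,interpolation=cv2.INTER_CUBIC))
```

```text
[-0.31  0.85 -0.64  1.98  0.88  0.63  0.38]
-> (0.4296, 0.2937, 0.025, 110.7, 5) 5
[[[0.0,0.0,1.9],[0.0,-0.1,-0.1]],[[0.0,0.0,1.9],[-0.1,-0.1,-0.1]],[[-0.1,0.0,1.9],[0.0,0.0,-0.1]],[[0.0,0.0,1.8],[-0.1,-0.1,-0.1]],[[-0.08,0.1,1.89],[0.0,0.0,-0.1]]]
-> (0.4296, 0.2937, 0.11, 110.7, 3) 3
[[[0.0,0.0,-2.8],[0.0,0.0,0.0]],[[0.0,0.0,-2.9],[0.0,0.0,0.0]],[[0.0,-0.01,-2.8],[0.0,0.0,0.0]]]
```

View pics/c8.png

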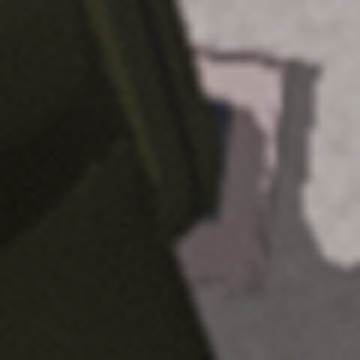

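c8 mostly shows the arm, with a dark edge of the finished model near (225,130) inside the tray. I'll check it again later.

Emit:
step_arm([
  [[0,0,1.9],[0,-0.1,-0.1]],
  [[0,0,1.9],[0,-0.1,-0.1]],
  [[-0.1,0,1.9],[0,0,-0.1]],
  [[0,0,1.8],[0,-0.1,-0.1]],
  [[-0.1,0.1,1.9],[0,0,-0.1]],
  [[0,0,0],[0,0,0]],
])

```text
clock: 14.9
tool_pos: [0.4302, 0.2923, 0.0244]
eef_rot: [-0.179, 0.984, -0.003, -0.0]
contact_force: [-0.2, 0.9, 0.6]
opening: 0.499
finger_force: 0.0
```

Emit:
step_arm([
  [[0,0,0],[0,0,0]],
  [[0,0,0],[0,0,0]],
  [[0,0,0],[0,0,0]],
  [[0,0,0],[0,0,0]],
], claw=-1, grip_force=20)

```text
clock: 15.4
tool_pos: [0.4308, 0.2941, 0.0259]
eef_rot: [-0.179, 0.984, -0.001, 0.001]
contact_force: [-0.4, -1.4, 6.2]
opening: 0.268
finger_force: 20.0
```

Emit:
step_arm([
  [[0,0,-2.8],[0,0,0]],
  [[0,0,-2.9],[0,0,0]],
  [[0,0,-2.8],[0,0,0]],
  [[0,0,0],[0,0,0]],
  [[0,0,0],[0,0,0]],
])

```text
clock: 16.02
tool_pos: [0.4302, 0.2936, 0.1095]
eef_rot: [-0.179, 0.984, -0.002, 0.0]
contact_force: [-0.0, -0.3, -0.9]
opening: 0.269
finger_force: 20.0
```

Run:
```python
from plan import *
plan((.45,.15,.13,90),(.553,-.155,.13,90),(.553,-.155,.05,90,4))
```

```text
-> (0.45, 0.15, 0.13, 90) 3
[[[1.1,-4.7,-0.7],[-0.1,0.0,6.9]],[[0.5,-4.8,-0.7],[-0.1,0.0,6.9]],[[-0.12,-4.85,-0.62],[0.0,0.0,6.9]]]
-> (0.553, -0.155, 0.13, 90) 7
[[[-1.5,-4.4,0.0],[0.0,0.0,0.0]],[[-1.5,-4.3,0.0],[0.0,0.0,0.0]],[[-1.5,-4.4,0.0],[0.0,0.0,0.0]],[[-1.5,-4.3,0.0],[0.0,0.0,0.0]],[[-1.4,-4.4,0.0],[0.0,0.0,0.0]],[[-1.5,-4.3,0.0],[0.0,0.0,0.0]],[[-1.42,-4.39,0.0],[0.0,0.0,0.0]]]
-> (0.553, -0.155, 0.05, 90, 4) 4
[[[0.0,0.0,2.0],[0.0,0.0,0.0]],[[0.0,0.0,2.0],[0.0,0.0,0.0]],[[0.0,0.0,2.0],[0.0,0.0,0.0]],[[0.0,0.0,2.0],[0.0,0.0,0.0]]]
```

Emit:
step_arm([
  [[1.1,-4.7,-0.7],[0,0,6.9]],
  [[0.5,-4.8,-0.7],[0,0,6.9]],
  [[-0.1,-4.8,-0.6],[0,0,6.9]],
  [[-1.5,-4.4,0],[0,0,0]],
  [[-1.5,-4.3,0],[0,0,0]],
  [[-1.5,-4.4,0],[0,0,0]],
  [[-1.5,-4.3,0],[0,0,0]],
  [[-1.4,-4.4,0],[0,0,0]],
  [[-1.5,-4.3,0],[0,0,0]],
  [[-1.4,-4.4,0],[0,0,0]],
  [[0,0,0],[0,0,0]],
  [[0,0,0],[0,0,0]],
])

```text
clock: 17.52
tool_pos: [0.5519, -0.1531, 0.1303]
eef_rot: [-0.0, 1.0, -0.001, -0.0]
contact_force: [-0.7, 0.1, -0.7]
opening: 0.269
finger_force: 20.0
```

Run:
```python
from plan import *
plan((.553,-.155,.044,90,5),(.553,-.155,.13,90,3),(.45,.15,.15,90),(.5131,.2933,.12,109.8))
```

```text
-> (0.553, -0.155, 0.044, 90, 5) 5
[[[0.0,0.0,1.7],[0.0,0.0,0.0]],[[0.0,0.0,1.7],[0.0,0.0,0.0]],[[0.0,-0.1,1.7],[0.0,0.0,0.0]],[[-0.1,0.0,1.8],[0.0,0.0,0.0]],[[-0.01,-0.08,1.73],[-0.1,0.0,0.0]]]
-> (0.553, -0.155, 0.13, 90, 3) 3
[[[0.0,0.0,-2.9],[0.0,0.0,0.0]],[[0.0,0.0,-2.8],[0.0,0.0,0.0]],[[0.0,0.01,-2.9],[0.0,0.0,0.0]]]
-> (0.45, 0.15, 0.15, 90) 7
[[[1.5,4.4,-0.3],[0.0,0.0,0.0]],[[1.5,4.4,-0.3],[0.0,0.0,0.0]],[[1.5,4.3,-0.3],[0.0,0.0,0.0]],[[1.5,4.4,-0.3],[0.0,0.0,0.0]],[[1.4,4.3,-0.3],[0.0,0.0,0.0]],[[1.5,4.4,-0.2],[0.0,0.0,0.0]],[[1.4,4.3,-0.28],[0.0,0.0,0.0]]]
-> (0.5131, 0.2933, 0.12, 109.8) 4
[[[-1.6,3.6,0.8],[0.0,0.0,-4.9]],[[-1.9,3.4,0.7],[0.0,0.0,-5.0]],[[-2.1,3.3,0.8],[0.0,0.0,-4.9]],[[-2.46,3.04,0.71],[0.0,0.0,-5.0]]]
```

Emit:
step_arm([
  [[0,0,1.7],[0,0,0]],
  [[0,0,1.7],[0,0,0]],
  [[0,-0.1,1.7],[0,0,0]],
  [[-0.1,0,1.8],[0,0,0]],
  [[0,-0.1,1.7],[0,0,0]],
  [[0,0,0],[0,0,0]],
  [[0,0,0],[0,0,0]],
])

```text
clock: 18.4
tool_pos: [0.5542, -0.1561, 0.0457]
eef_rot: [0.0, 1.0, -0.001, 0.001]
contact_force: [0.0, -0.5, 0.1]
opening: 0.271
finger_force: 20.0
```

Emit:
step_arm([
  [[0,0,0],[0,0,0]],
  [[0,0,0],[0,0,0]],
  [[0,0,0],[0,0,0]],
  [[0,0,-2.9],[0,0,0]],
  [[0,0,-2.8],[0,0,0]],
  [[0,0,-2.9],[0,0,0]],
], claw=-0.24)

```text
clock: 19.15
tool_pos: [0.5536, -0.156, 0.1324]
eef_rot: [0.0, 1.0, -0.001, 0.001]
contact_force: [0.0, -0.7, 0.6]
opening: 0.384
finger_force: 0.0
```

Emit:
step_arm([
  [[1.5,4.4,-0.3],[0,0,0]],
  [[1.5,4.4,-0.3],[0,0,0]],
  [[1.5,4.3,-0.3],[0,0,0]],
  [[1.5,4.4,-0.3],[0,0,0]],
  [[1.4,4.3,-0.3],[0,0,0]],
  [[1.5,4.4,-0.2],[0,0,0]],
  [[1.4,4.3,-0.3],[0,0,0]],
  [[0,0,0],[0,0,0]],
], claw=0)

```text
clock: 20.15
tool_pos: [0.45, 0.1537, 0.1514]
eef_rot: [-0.004, 1.0, 0.001, 0.002]
contact_force: [0.1, -0.7, 0.5]
opening: 0.497
finger_force: 0.0
```

Run:
```python
from mm import *
models(['TL','TR','BL'])
from plan import *
plan((.5131,.2933,.11,109.8))
```

```text
TL 3.9 [0.5045 0.3918] -5.9
TL 3.9 [0.5039 0.3919] -6.4
TL 7.9 [0.5045 0.3919] -6.0
TR 315.3 [0.5244 0.2942] -8.7
TR 14.9 [0.5134 0.2936] 18.6
TR 341.2 [0.5126 0.2931] 16.6
BL 3.7 [0.4208 0.3819] -70.7
BL 19.7 [0.4206 0.3822] -69.1
BL 23.6 [0.4208 0.382 ] -70.1
-> (0.5131, 0.2933, 0.11, 109.8) 4
[[[-1.6,3.6,1.0],[-0.1,0.0,-4.9]],[[-1.8,3.5,1.0],[0.0,0.0,-5.0]],[[-2.2,3.3,1.0],[-0.1,0.0,-4.9]],[[-2.39,3.07,1.05],[0.0,0.1,-5.0]]]
```

Emit:
step_arm([
  [[-1.6,3.6,1],[0,0,-4.9]],
  [[-1.8,3.5,1],[0,0,-5]],
  [[-2.2,3.3,1],[0,0,-4.9]],
  [[-2.4,3.1,1],[0,0,-5]],
  [[0,0,0],[0,0,0]],
  [[0,0,0],[0,0,0]],
])

```text
clock: 21.0
tool_pos: [0.5135, 0.2912, 0.1097]
eef_rot: [-0.17, 0.985, -0.003, 0.0]
contact_force: [0.1, -1.1, 0.7]
opening: 0.502
finger_force: 0.0
```

Run:
```python
from plan import *
plan((.5132,.2933,.025,109.8,5))
```

```text
-> (0.5132, 0.2933, 0.025, 109.8, 5) 5
[[[0.0,0.1,1.7],[-0.1,0.0,0.0]],[[0.0,0.0,1.7],[0.0,0.0,0.0]],[[0.0,0.0,1.7],[-0.1,0.0,-0.1]],[[0.0,0.1,1.7],[0.0,0.0,0.0]],[[-0.05,0.04,1.67],[-0.1,0.0,-0.1]]]
```

Emit:
step_arm([
  [[0,0.1,1.7],[0,0,0]],
  [[0,0,1.7],[0,0,0]],
  [[0,0,1.7],[0,0,0]],
  [[0,0.1,1.7],[0,0,0]],
  [[0,0,1.7],[0,0,0]],
  [[0,0,0],[0,0,0]],
])

```text
clock: 21.75
tool_pos: [0.5119, 0.2949, 0.0236]
eef_rot: [-0.172, 0.985, -0.002, -0.001]
contact_force: [0.5, 0.4, 0.2]
opening: 0.499
finger_force: 0.0
```

Emit:
step_arm([
  [[0,0,0],[0,0,0]],
  [[0,0,0],[0,0,0]],
  [[0,0,0],[0,0,0]],
  [[0,0,0],[0,0,0]],
], claw=-1, grip_force=20)

```text
clock: 22.25
tool_pos: [0.5131, 0.2957, 0.0259]
eef_rot: [-0.172, 0.985, -0.001, 0.001]
contact_force: [-0.6, -0.6, 3.1]
opening: 0.265
finger_force: 20.0
```

Emit:
step_arm([
  [[0,0,-2.8],[0,0,0]],
  [[0,0,-2.9],[0,0,0]],
  [[0,0,-2.8],[0,0,0]],
  [[0,0,0],[0,0,0]],
  [[0,0,0],[0,0,0]],
])

```text
clock: 22.88
tool_pos: [0.5123, 0.295, 0.1095]
eef_rot: [-0.172, 0.985, -0.002, 0.0]
contact_force: [0.8, 0.3, 0.5]
opening: 0.27
finger_force: 20.0
```

Run:
```python
from plan import *
plan((.46,.15,.13,90),(.553,-.205,.13,90))
```

```text
-> (0.46, 0.15, 0.13, 90) 4
[[[2.5,-3.0,-0.5],[-0.1,0.0,4.9]],[[2.2,-3.2,-0.5],[0.0,0.0,5.0]],[[1.9,-3.3,-0.5],[-0.1,0.0,4.9]],[[1.59,-3.47,-0.52],[0.0,0.0,5.0]]]
-> (0.553, -0.205, 0.13, 90) 8
[[[-1.2,-4.4,0.0],[0.0,0.0,0.0]],[[-1.2,-4.4,0.0],[0.0,0.0,0.0]],[[-1.2,-4.4,0.0],[0.0,0.0,0.0]],[[-1.1,-4.5,0.0],[0.0,0.0,0.0]],[[-1.2,-4.4,0.0],[0.0,0.0,0.0]],[[-1.1,-4.5,0.0],[0.0,0.0,0.0]],[[-1.2,-4.4,0.0],[0.0,0.0,0.0]],[[-1.13,-4.5,0.01],[0.0,0.0,0.0]]]
```

Emit:
step_arm([
  [[2.5,-3,-0.5],[0,0,4.9]],
  [[2.2,-3.2,-0.5],[0,0,5]],
  [[1.9,-3.3,-0.5],[0,0,4.9]],
  [[1.6,-3.5,-0.5],[0,0,5]],
  [[-1.2,-4.4,0],[0,0,0]],
  [[-1.2,-4.4,0],[0,0,0]],
  [[-1.2,-4.4,0],[0,0,0]],
  [[-1.1,-4.5,0],[0,0,0]],
  [[-1.2,-4.4,0],[0,0,0]],
  [[-1.1,-4.5,0],[0,0,0]],
  [[-1.2,-4.4,0],[0,0,0]],
  [[-1.1,-4.5,0],[0,0,0]],
])

```text
clock: 24.38
tool_pos: [0.5524, -0.2061, 0.1301]
eef_rot: [0.0, 1.0, -0.001, -0.0]
contact_force: [0.2, 0.7, -0.6]
opening: 0.271
finger_force: 20.0
```

Emit:
step_arm([
  [[0,0,0],[0,0,0]],
  [[0,0,0],[0,0,0]],
])

```text
clock: 24.62
tool_pos: [0.5522, -0.2037, 0.1305]
eef_rot: [0.0, 1.0, -0.0, -0.0]
contact_force: [0.5, 0.0, -0.9]
opening: 0.273
finger_force: 20.0
```

Run:
```python
from plan import *
plan((.553,-.205,.044,90,5))
```

```text
-> (0.553, -0.205, 0.044, 90, 5) 5
[[[0.0,0.0,1.7],[0.0,0.0,0.0]],[[0.0,0.0,1.7],[0.0,0.0,0.0]],[[0.0,0.0,1.8],[0.0,0.0,0.0]],[[0.0,-0.1,1.7],[0.0,0.0,0.0]],[[-0.08,-0.02,1.75],[-0.1,0.0,0.0]]]
```

Emit:
step_arm([
  [[0,0,1.7],[0,0,0]],
  [[0,0,1.7],[0,0,0]],
  [[0,0,1.8],[0,0,0]],
  [[0,-0.1,1.7],[0,0,0]],
  [[-0.1,0,1.7],[0,0,0]],
  [[0,0,0],[0,0,0]],
  [[0,0,0],[0,0,0]],
])

```text
clock: 25.5
tool_pos: [0.5545, -0.2057, 0.0458]
eef_rot: [0.0, 1.0, -0.001, 0.001]
contact_force: [-0.2, 1.1, -0.1]
opening: 0.267
finger_force: 20.0
```

Emit:
step_arm([
  [[0,0,0],[0,0,0]],
  [[0,0,0],[0,0,0]],
  [[0,0,0],[0,0,0]],
  [[0,0,-2.9],[0,0,0]],
  [[0,0,-2.8],[0,0,0]],
  [[0,0,-2.9],[0,0,0]],
], claw=-0.24)

```text
clock: 26.25
tool_pos: [0.5538, -0.2056, 0.1325]
eef_rot: [0.0, 1.0, -0.001, 0.001]
contact_force: [0.6, 0.1, 0.5]
opening: 0.376
finger_force: 0.0
```

Emit:
step_arm([
  [[1.3,4.6,-0.2],[0,0,0]],
  [[1.3,4.6,-0.3],[0,0,0]],
  [[1.3,4.6,-0.2],[0,0,0]],
  [[1.3,4.6,-0.3],[0,0,0]],
  [[1.3,4.6,-0.2],[0,0,0]],
  [[1.3,4.6,-0.3],[0,0,0]],
  [[1.3,4.6,-0.2],[0,0,0]],
  [[1.3,4.6,-0.3],[0,0,0]],
  [[0,0,0],[0,0,0]],
  [[0,0,0],[0,0,0]],
], claw=0)

```text
clock: 27.5
tool_pos: [0.4501, 0.1618, 0.1505]
eef_rot: [0.0, 1.0, -0.002, 0.001]
contact_force: [0.3, -0.1, 0.1]
opening: 0.502
finger_force: 0.0
```

Run:
```python
from mm import *
models(['TL','BL'])
from plan import *
plan((.5045,.3919,.11,84))
```

```text
TL 3.8 [0.5047 0.3918] -5.8
TL 4.1 [0.5038 0.3921] -6.5
TL 8.0 [0.5045 0.392 ] -6.1
BL 3.7 [0.4208 0.3819] -70.7
BL 19.6 [0.4208 0.3824] -69.2
BL 23.6 [0.4208 0.382 ] -70.1
-> (0.5045, 0.3919, 0.11, 84) 5
[[[-1.1,4.6,0.8],[0.0,0.0,1.2]],[[-1.0,4.7,0.8],[-0.1,0.0,1.2]],[[-0.9,4.7,0.8],[0.0,0.0,1.1]],[[-0.7,4.7,0.8],[-0.1,0.1,1.2]],[[-0.68,4.62,0.78],[0.0,0.0,1.1]]]
```

Emit:
step_arm([
  [[-1.1,4.6,0.8],[0,0,1.2]],
  [[-1,4.7,0.8],[0,0,1.2]],
  [[-0.9,4.7,0.8],[0,0,1.1]],
  [[-0.7,4.7,0.8],[0,0,1.2]],
  [[-0.7,4.6,0.8],[0,0,1.1]],
  [[0,0,0],[0,0,0]],
  [[0,0,1.7],[0,0,0]],
  [[0,0,1.7],[0,0,0]],
  [[0,0,1.7],[0,0,0]],
  [[0,0,1.7],[0,0,0]],
  [[0,0,1.7],[0,0,0]],
  [[0,0,0],[0,0,0]],
])

```text
clock: 29.1
tool_pos: [0.5034, 0.3928, 0.0235]
eef_rot: [0.051, 0.999, -0.002, 0.0]
contact_force: [0.9, -0.3, -0.3]
opening: 0.498
finger_force: 0.0
```

Emit:
step_arm([
  [[0,0,0],[0,0,0]],
  [[0,0,0],[0,0,0]],
  [[0,0,0],[0,0,0]],
  [[0,0,0],[0,0,0]],
], claw=-1, grip_force=20)

```text
clock: 29.6
tool_pos: [0.5042, 0.3936, 0.0256]
eef_rot: [0.051, 0.999, -0.001, 0.001]
contact_force: [-0.8, 0.6, 4.5]
opening: 0.269
finger_force: 20.0
```

Emit:
step_arm([
  [[0,0,-2.8],[0,0,0]],
  [[0,0,-2.9],[0,0,0]],
  [[0,0,-2.8],[0,0,0]],
  [[0,0,0],[0,0,0]],
  [[0,0,0],[0,0,0]],
])

```text
clock: 30.22
tool_pos: [0.5036, 0.3927, 0.1091]
eef_rot: [0.051, 0.999, -0.002, 0.001]
contact_force: [-0.5, -0.2, -0.8]
opening: 0.273
finger_force: 20.0
```

Run:
```python
from plan import *
plan((.47,.15,.13,90),(.553,-.257,.13,90))
```

```text
-> (0.47, 0.15, 0.13, 90) 5
[[[0.2,-4.9,-0.4],[0.0,0.0,-1.2]],[[0.3,-4.9,-0.4],[-0.1,0.0,-1.2]],[[0.4,-4.9,-0.4],[0.0,0.0,-1.1]],[[0.4,-4.9,-0.4],[-0.1,0.0,-1.2]],[[0.58,-4.83,-0.43],[0.0,0.1,-1.1]]]
-> (0.553, -0.257, 0.13, 90) 9
[[[-0.9,-4.5,0.0],[0.0,0.0,0.0]],[[-0.9,-4.5,0.0],[0.0,0.0,0.0]],[[-0.9,-4.5,0.0],[0.0,0.0,0.0]],[[-0.9,-4.5,0.0],[0.0,0.0,0.0]],[[-0.9,-4.5,0.0],[0.0,0.0,0.0]],[[-1.0,-4.5,0.0],[0.0,0.0,0.0]],[[-0.9,-4.6,0.0],[0.0,0.0,0.0]],[[-1.0,-4.5,0.0],[0.0,0.0,0.0]],[[-0.92,-4.6,0.01],[0.0,0.0,0.0]]]
```

Emit:
step_arm([
  [[0.2,-4.9,-0.4],[0,0,-1.2]],
  [[0.3,-4.9,-0.4],[0,0,-1.2]],
  [[0.4,-4.9,-0.4],[0,0,-1.1]],
  [[0.4,-4.9,-0.4],[0,0,-1.2]],
  [[0.6,-4.8,-0.4],[0,0,-1.1]],
  [[-0.9,-4.5,0],[0,0,0]],
  [[-0.9,-4.5,0],[0,0,0]],
  [[-0.9,-4.5,0],[0,0,0]],
  [[-0.9,-4.5,0],[0,0,0]],
  [[-0.9,-4.5,0],[0,0,0]],
  [[-1.0,-4.5,0],[0,0,0]],
  [[-0.9,-4.6,0],[0,0,0]],
])

```text
clock: 31.72
tool_pos: [0.5333, -0.1664, 0.1301]
eef_rot: [0.0, 1.0, -0.001, -0.0]
contact_force: [0.9, 0.9, -0.7]
opening: 0.267
finger_force: 20.0
```

Emit:
step_arm([
  [[-1.0,-4.5,0],[0,0,0]],
  [[-0.9,-4.6,0],[0,0,0]],
  [[0,0,0],[0,0,0]],
  [[0,0,0],[0,0,0]],
])

```text
clock: 32.22
tool_pos: [0.5521, -0.255, 0.1306]
eef_rot: [0.0, 1.0, -0.0, 0.0]
contact_force: [0.2, 1.3, 0.1]
opening: 0.268
finger_force: 20.0
```

Run:
```python
from plan import *
plan((.553,-.257,.044,90,5))
```

```text
-> (0.553, -0.257, 0.044, 90, 5) 5
[[[0.0,0.0,1.7],[0.0,0.0,0.0]],[[0.0,0.0,1.7],[0.0,0.0,0.0]],[[0.0,-0.1,1.8],[0.0,0.0,0.0]],[[0.0,0.0,1.7],[0.0,0.0,0.0]],[[-0.09,-0.1,1.76],[0.0,0.0,0.0]]]
```

Emit:
step_arm([
  [[0,0,1.7],[0,0,0]],
  [[0,0,1.7],[0,0,0]],
  [[0,-0.1,1.8],[0,0,0]],
  [[0,0,1.7],[0,0,0]],
  [[-0.1,-0.1,1.7],[0,0,0]],
  [[0,0,0],[0,0,0]],
  [[0,0,0],[0,0,0]],
])

```text
clock: 33.1
tool_pos: [0.5544, -0.2582, 0.046]
eef_rot: [0.0, 1.0, -0.001, 0.001]
contact_force: [-0.0, -0.5, -0.1]
opening: 0.271
finger_force: 20.0
```

Emit:
step_arm([
  [[0,0,0],[0,0,0]],
  [[0,0,0],[0,0,0]],
  [[0,0,0],[0,0,0]],
  [[0,0,-2.9],[0,0,0]],
  [[0,0,-2.8],[0,0,0]],
  [[0,0,-2.9],[0,0,0]],
], claw=-0.24)

```text
clock: 33.85
tool_pos: [0.5537, -0.258, 0.1326]
eef_rot: [0.0, 1.0, -0.001, 0.001]
contact_force: [0.2, -0.4, 0.3]
opening: 0.376
finger_force: 0.0
```

Emit:
step_arm([
  [[1.2,4.6,-0.2],[0,0,0]],
  [[1.1,4.6,-0.3],[0,0,0]],
  [[1.2,4.6,-0.2],[0,0,0]],
  [[1.1,4.6,-0.3],[0,0,0]],
  [[1.2,4.7,-0.2],[0,0,0]],
  [[1.1,4.6,-0.3],[0,0,0]],
  [[1.2,4.6,-0.2],[0,0,0]],
  [[1.1,4.7,-0.3],[0,0,0]],
  [[1.1,4.7,-0.2],[0,0,0]],
  [[0,0,0],[0,0,0]],
  [[0,0,0],[0,0,0]],
], claw=0)

```text
clock: 35.22
tool_pos: [0.451, 0.1584, 0.1525]
eef_rot: [0.0, 1.0, -0.002, 0.001]
contact_force: [-0.0, -1.1, 0.6]
opening: 0.5
finger_force: 0.0
```

Run:
```python
from mm import *
models(['BL'])
from plan import *
plan((.4208,.382,.11,19.8),maxd=5,maxa=8) if 0 else plan((.4208,.382,.11,19.8))
```

```text
BL 3.8 [0.4208 0.3819] -70.7
BL 15.1 [0.4206 0.3823] -69.1
BL 19.3 [0.4208 0.382 ] -70.1
-> (0.4208, 0.382, 0.11, 19.8) 8
[[[0.4,2.8,0.5],[0.0,0.0,8.8]],[[0.8,2.7,0.5],[0.0,0.0,8.7]],[[1.2,2.6,0.5],[0.0,0.0,8.8]],[[1.6,2.3,0.5],[0.0,0.0,8.7]],[[1.9,2.1,0.5],[0.0,0.1,8.8]],[[2.2,1.8,0.6],[0.0,0.0,8.7]],[[2.5,1.4,0.5],[0.0,0.1,8.8]],[[2.67,0.95,0.56],[-0.1,0.1,8.7]]]
```

Emit:
step_arm([
  [[0.4,2.8,0.5],[0,0,8.8]],
  [[0.8,2.7,0.5],[0,0,8.7]],
  [[1.2,2.6,0.5],[0,0,8.8]],
  [[1.6,2.3,0.5],[0,0,8.7]],
  [[1.9,2.1,0.5],[0,0,8.8]],
  [[2.2,1.8,0.6],[0,0,8.7]],
  [[2.5,1.4,0.5],[0,0,8.8]],
  [[2.7,0.9,0.6],[0,0,8.7]],
  [[0,0,0],[0,0,0]],
  [[0,0,0],[0,0,0]],
])

```text
clock: 36.58
tool_pos: [0.4204, 0.3813, 0.1097]
eef_rot: [0.574, 0.819, -0.001, 0.002]
contact_force: [-0.7, -0.7, 0.3]
opening: 0.497
finger_force: 0.0
```

Run:
```python
from plan import *
plan((.4208,.382,.025,19.6,5))
```

```text
-> (0.4208, 0.382, 0.025, 19.6, 5) 5
[[[0.0,0.0,1.7],[0.0,0.1,0.1]],[[0.0,0.0,1.7],[0.0,0.0,0.1]],[[0.0,0.0,1.7],[0.0,0.1,0.1]],[[0.0,0.0,1.7],[0.0,0.0,0.0]],[[0.07,0.06,1.67],[0.0,0.1,0.1]]]
```

Emit:
step_arm([
  [[0,0,1.7],[0,0,0.1]],
  [[0,0,1.7],[0,0,0.1]],
  [[0,0,1.7],[0,0.1,0.1]],
  [[0,0,1.7],[0,0,0]],
  [[0.1,0.1,1.7],[0,0.1,0.1]],
  [[0,0,0],[0,0,0]],
])

```text
clock: 37.33
tool_pos: [0.4196, 0.3844, 0.0233]
eef_rot: [0.576, 0.817, -0.001, -0.0]
contact_force: [0.3, -0.0, 0.5]
opening: 0.497
finger_force: 0.0
```

Emit:
step_arm([
  [[0,0,0],[0,0,0]],
  [[0,0,0],[0,0,0]],
  [[0,0,0],[0,0,0]],
  [[0,0,0],[0,0,0]],
], claw=-1, grip_force=20)

```text
clock: 37.83
tool_pos: [0.4205, 0.3851, 0.0255]
eef_rot: [0.577, 0.817, 0.001, 0.0]
contact_force: [-1.4, -0.0, 4.2]
opening: 0.27
finger_force: 20.0
```

Emit:
step_arm([
  [[0,0,-2.8],[0,0,0]],
  [[0,0,-2.9],[0,0,0]],
  [[0,0,-2.8],[0,0,0]],
  [[0,0,0],[0,0,0]],
  [[0,0,0],[0,0,0]],
])

```text
clock: 38.45
tool_pos: [0.4199, 0.3843, 0.1093]
eef_rot: [0.577, 0.817, -0.0, 0.0]
contact_force: [-0.0, 0.3, -0.3]
opening: 0.269
finger_force: 20.0
```

Run:
```python
from plan import *
plan((.46,.12,.13,90),(.553,-.307,.13,90))
```

```text
-> (0.46, 0.12, 0.13, 90) 8
[[[-3.3,-0.6,-0.3],[0.0,0.0,-8.8]],[[-3.1,-1.1,-0.3],[0.0,0.0,-8.8]],[[-2.9,-1.6,-0.2],[0.0,0.0,-8.8]],[[-2.7,-2.0,-0.3],[0.0,0.0,-8.8]],[[-2.3,-2.4,-0.2],[0.0,0.0,-8.8]],[[-1.9,-2.8,-0.3],[0.0,0.0,-8.8]],[[-1.5,-3.0,-0.2],[0.0,0.0,-8.8]],[[-0.97,-3.21,-0.27],[0.0,0.0,-8.8]]]
-> (0.553, -0.307, 0.13, 90) 9
[[[-1.0,-4.7,0.0],[0.0,0.0,0.0]],[[-1.0,-4.7,0.0],[0.0,0.0,0.0]],[[-1.0,-4.8,0.0],[0.0,0.0,0.0]],[[-1.1,-4.7,0.0],[0.0,0.0,0.0]],[[-1.0,-4.8,0.0],[0.0,0.0,0.0]],[[-1.1,-4.7,0.0],[0.0,0.0,0.0]],[[-1.0,-4.8,0.0],[0.0,0.0,0.0]],[[-1.1,-4.7,0.0],[0.0,0.0,0.0]],[[-1.02,-4.79,0.01],[0.0,0.0,0.0]]]
```

Emit:
step_arm([
  [[-3.3,-0.6,-0.3],[0,0,-8.8]],
  [[-3.1,-1.1,-0.3],[0,0,-8.8]],
  [[-2.9,-1.6,-0.2],[0,0,-8.8]],
  [[-2.7,-2,-0.3],[0,0,-8.8]],
  [[-2.3,-2.4,-0.2],[0,0,-8.8]],
  [[-1.9,-2.8,-0.3],[0,0,-8.8]],
  [[-1.5,-3,-0.2],[0,0,-8.8]],
  [[-1,-3.2,-0.3],[0,0,-8.8]],
  [[-1,-4.7,0],[0,0,0]],
  [[-1,-4.7,0],[0,0,0]],
  [[-1,-4.8,0],[0,0,0]],
  [[-1.1,-4.7,0],[0,0,0]],
])

```text
clock: 39.95
tool_pos: [0.5009, -0.0701, 0.1293]
eef_rot: [0.0, 1.0, 0.001, -0.001]
contact_force: [0.7, 0.3, -0.7]
opening: 0.265
finger_force: 20.0
```

Emit:
step_arm([
  [[-1,-4.8,0],[0,0,0]],
  [[-1.1,-4.7,0],[0,0,0]],
  [[-1,-4.8,0],[0,0,0]],
  [[-1.1,-4.7,0],[0,0,0]],
  [[-1,-4.8,0],[0,0,0]],
  [[0,0,0],[0,0,0]],
  [[0,0,0],[0,0,0]],
])

```text
clock: 40.83
tool_pos: [0.5527, -0.3052, 0.1291]
eef_rot: [-0.0, 1.0, 0.002, -0.001]
contact_force: [0.2, 0.8, 0.1]
opening: 0.266
finger_force: 20.0
```

Run:
```python
from plan import *
plan((.553,-.307,.044,90,5))
```

```text
-> (0.553, -0.307, 0.044, 90, 5) 5
[[[0.0,0.0,1.7],[0.0,0.0,0.0]],[[0.0,-0.1,1.7],[0.0,0.0,0.0]],[[0.0,0.0,1.7],[0.1,0.0,0.0]],[[0.0,0.0,1.7],[0.0,0.0,0.0]],[[-0.04,-0.1,1.71],[0.1,-0.1,0.0]]]
```

Place it, lift, and retreat out of the cameras' view to check.

Emit:
step_arm([
  [[0,0,1.7],[0,0,0]],
  [[0,0,1.7],[0,0,0]],
  [[0,0,1.7],[0,0,0]],
  [[0,-0.1,1.7],[0,0,0]],
  [[0,0,1.7],[0,0,0]],
  [[0,0,0],[0,0,0]],
  [[0,0,0],[0,0,0]],
])

```text
clock: 41.7
tool_pos: [0.5538, -0.3074, 0.0457]
eef_rot: [0.0, 1.0, 0.0, 0.001]
contact_force: [0.8, -0.3, -0.4]
opening: 0.27
finger_force: 20.0
```

Emit:
step_arm([
  [[0,0,0],[0,0,0]],
  [[0,0,0],[0,0,0]],
  [[0,0,0],[0,0,0]],
  [[0,0,-2.9],[0,0,0]],
  [[0,0,-2.8],[0,0,0]],
  [[0,0,-4],[0,0,0]],
  [[0,0,-4],[0,0,0]],
  [[4,0,-2],[0,0,9]],
  [[4,0,0],[0,0,9]],
  [[4,0,0],[0,0,9]],
  [[0,0,0],[0,0,0]],
], claw=-0.24)

```text
clock: 43.08
tool_pos: [0.4324, -0.2886, 0.2026]
eef_rot: [0.234, 0.972, -0.0, -0.002]
contact_force: [0.2, 0.8, 0.2]
opening: 0.38
finger_force: 0.0
```

Run:
```python
from h import *
s=snap('top'); cv2.imwrite('pics/c9.png',cv2.resize(s['img'][140:270,200:430,::-1],None,fx=3.4,fy=3.4,interpolation=cv2.INTER_CUBIC))
print(sensors.get_state()['tool_pos'],sensors.get_state()['eef_rot'])
```

```text
[ 0.43505867 -0.28901079  0.20284746] [ 2.33115200e-01  9.72449114e-01 -7.69143475e-05  1.36642645e-04]
```

View pics/c9.png

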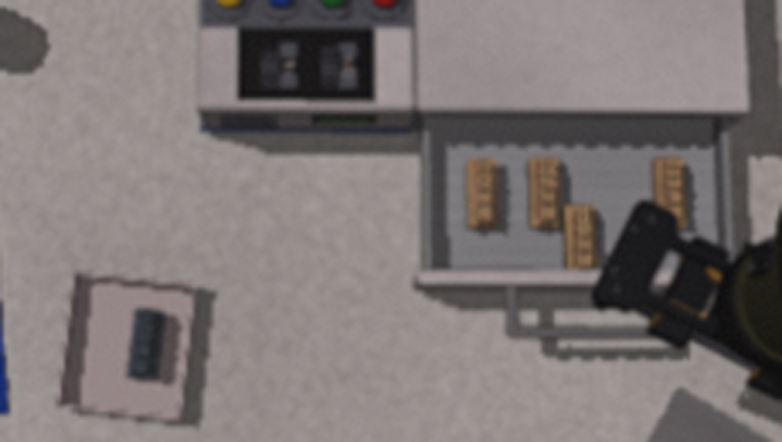

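The finished model is upright in the tray at (147,343). The four beige models are in the drawer. The third was knocked a little and is now at (580,237), still inside. I'll check by fit that it stands upright.

Run:
```python
from fit import *
from plan import *
s=snap('top')
br=lambda im: np.clip((im[:,:,0].astype(float)-im[:,:,2]-5)/30,0,1)
a=lambda X,Y:(200+(X+.5)/3.4-.5,140+(Y+.5)/3.4-.5)
for X,Y in [(482,193),(543,193),(580,237),(671,190)]:
    p=px(s,*a(X,Y),.034)
    for h in('up','side+','side-'):
        o=fit([s],(p[0],p[1],[0.]),h,mask=br,base=.018,half=11); print(h,o.x.round(3),o.fun.round(1))
plan((.4405,-.231,.12,0),(.4405,-.231,.058,0,4))
```

```text
up [ 0.553 -0.158 -0.015] 4.1
side+ [ 0.553 -0.144  0.007] 24.7
side- [ 0.552 -0.17  -0.078] 25.3
up [ 0.554 -0.209  0.041] 31.0
side+ [ 0.551 -0.197  0.144] 37.7
side- [ 0.555 -0.223  0.262] 35.8
up [ 0.517 -0.235  0.064] 53.0
side+ [ 0.518 -0.218  0.432] 54.5
side- [ 0.526 -0.244  0.302] 65.4
up [ 0.555 -0.31   0.041] 37.9
side+ [ 0.555 -0.296 -0.029] 60.5
side- [ 0.572 -0.323 -0.141] 57.1
-> (0.4405, -0.231, 0.12, 0) 7
[[[0.3,0.8,1.2],[0.0,0.0,9.0]],[[0.4,0.7,1.2],[0.0,0.0,9.0]],[[0.6,0.6,1.2],[0.0,0.0,9.0]],[[0.6,0.5,1.2],[0.0,0.0,9.0]],[[0.7,0.4,1.2],[0.0,0.0,9.0]],[[0.8,0.3,1.1],[0.1,0.0,9.0]],[[0.86,0.21,1.19],[0.0,0.0,9.0]]]
-> (0.4405, -0.231, 0.058, 0, 4) 4
[[[0.0,0.0,1.5],[0.0,0.0,0.0]],[[0.0,0.0,1.6],[0.0,0.0,0.0]],[[0.0,0.0,1.5],[0.0,0.0,0.0]],[[0.0,0.0,1.6],[0.0,0.0,0.0]]]
```

Run:
```python
from fit import *
s=snap('top'); q=snap('scene')
def br(im):
    m=np.clip((im[:,:,0].astype(float)-im[:,:,2]-5)/30,0,1); m[:,:365]=0; m[:,379:]=0; return m
for h in('up','side+','side-','inv'):
    o=fit([s],(.517,-.235,[0.,.2]),h,mask=br,base=.018,half=12); print(h,o.x.round(3),o.fun.round(1))
c=proj(q,[[.54,-.23,.03]])[0].astype(int); print(c)
a=cv2.resize(q['img'][c[1]-25:c[1]+25,c[0]-35:c[0]+35,::-1],None,fx=8,fy=8,interpolation=cv2.INTER_CUBIC)
b=cv2.resize(s['img'][180:225,330:415,::-1],None,fx=6.6,fy=6.6,interpolation=cv2.INTER_CUBIC)
b=cv2.resize(b,(560,190)) if 0 else cv2.resize(s['img'][188:222,335:405,::-1],None,fx=8,fy=5.5,interpolation=cv2.INTER_CUBIC)
cv2.imwrite('pics/c10.png',np.vstack([a,b]))
```

```text
up [ 0.52  -0.236  0.015] 14.9
side+ [ 0.52  -0.222 -0.015] 34.2
side- [ 0.519 -0.249 -0.022] 35.6
inv [ 0.515 -0.233  0.014] 18.2
[228 187]
```

View pics/c10.png

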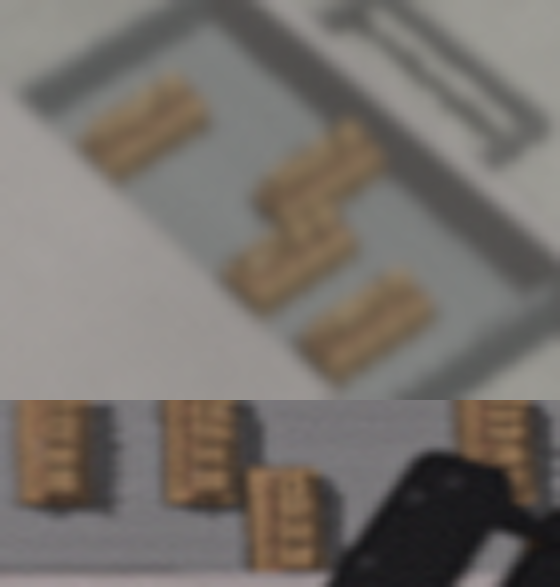

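The picture shows all four models standing, teeth up, inside the drawer. Next I'll close it.

Emit:
step_arm([
  [[0.3,0.8,1.2],[0,0,9]],
  [[0.4,0.7,1.2],[0,0,9]],
  [[0.6,0.6,1.2],[0,0,9]],
  [[0.6,0.5,1.2],[0,0,9]],
  [[0.7,0.4,1.2],[0,0,9]],
  [[0.8,0.3,1.1],[0,0,9]],
  [[0.9,0.2,1.2],[0,0,9]],
  [[0,0,0],[0,0,0]],
  [[0,0,0],[0,0,0]],
], claw=-0.45)

```text
clock: 44.4
tool_pos: [0.4404, -0.2306, 0.1195]
eef_rot: [0.706, 0.708, 0.001, 0.0]
contact_force: [0.6, -0.5, 0.3]
opening: 0.271
finger_force: 0.0
```

Run:
```python
from plan import *
plan((.4405,-.231,.058,0,5))
```

```text
-> (0.4405, -0.231, 0.058, 0, 5) 5
[[[0.0,0.0,1.2],[0.0,0.0,0.0]],[[0.0,0.0,1.2],[0.0,0.0,0.0]],[[0.0,0.0,1.2],[0.0,0.0,0.1]],[[0.0,0.0,1.3],[0.0,0.0,0.0]],[[-0.05,0.01,1.25],[0.1,0.0,0.1]]]
```

Emit:
step_arm([
  [[0,0,1.2],[0,0,0]],
  [[0,0,1.2],[0,0,0]],
  [[0,0,1.2],[0,0,0]],
  [[0,0,1.3],[0,0,0]],
  [[0,0,1.2],[0,0,0]],
  [[0,0,0],[0,0,0]],
])

```text
clock: 45.15
tool_pos: [0.4391, -0.2299, 0.0574]
eef_rot: [0.707, 0.707, 0.0, -0.001]
contact_force: [-0.3, -0.7, 0.3]
opening: 0.277
finger_force: 0.0
```

Emit:
step_arm([
  [[0,0,0],[0,0,0]],
  [[0,0,0],[0,0,0]],
  [[0,0,0],[0,0,0]],
  [[0,0,0],[0,0,0]],
], claw=-1, grip_force=12)

```text
clock: 45.65
tool_pos: [0.4403, -0.2303, 0.0587]
eef_rot: [0.707, 0.707, 0.001, 0.001]
contact_force: [1.7, -0.8, 0.6]
opening: 0.109
finger_force: 12.0
```

Emit:
step_arm([
  [[0,0.3,0],[0,0,0]],
  [[0,0.7,0],[0,0,0]],
  [[0,1.1,0],[0,0,0]],
  [[0,1.4,0],[0,0,0]],
  [[0,1.4,0],[0,0,0]],
  [[0,1.4,0],[0,0,0]],
  [[0,1.4,0],[0,0,0]],
  [[0,1.4,0],[0,0,0]],
  [[0,1.1,0],[0,0,0]],
  [[0,0.8,0],[0,0,0]],
  [[0,0.5,0],[0,0,0]],
  [[0,0.3,0],[0,0,0]],
])

```text
clock: 47.15
tool_pos: [0.5578, -0.23, 0.0587]
eef_rot: [0.707, 0.707, 0.001, -0.0]
contact_force: [-2.1, 0.8, 6.3]
opening: 0.108
finger_force: 12.0
```

Emit:
step_arm([
  [[0,0.2,0],[0,0,0]],
  [[0,0.2,0],[0,0,0]],
  [[0,0.2,0],[0,0,0]],
  [[0,0,0],[0,0,0]],
])

```text
clock: 47.65
tool_pos: [0.5605, -0.23, 0.0586]
eef_rot: [0.707, 0.707, -0.002, -0.003]
contact_force: [-7.0, 1.3, 10.7]
opening: 0.104
finger_force: 12.0
```

The drawer is home: the bar is at 0.5605 and resists with about 7 N. I'll release it and look at the wheels.

Emit:
step_arm([
  [[0,-0.3,0],[0,0,0]],
  [[0,0,0],[0,0,0]],
  [[0,0,0],[0,0,0]],
  [[0,0,-2],[0,0,0]],
  [[0,0,-4],[0,0,0]],
  [[0,0,-4],[0,0,0]],
  [[0,-3,-1],[0,0,0]],
  [[0,-4,0],[0,0,0]],
  [[0,-4,0],[0,0,0]],
  [[0,0,0],[0,0,0]],
  [[0,0,0],[0,0,0]],
], claw=-0.45)

```text
clock: 49.02
tool_pos: [0.452, -0.2305, 0.1695]
eef_rot: [0.707, 0.707, 0.001, 0.001]
contact_force: [0.4, -0.4, 0.3]
opening: 0.275
finger_force: 0.0
```

```bash
cat > dig.py <<'E'
from h import *
def patch(name,y0,n=4,x0=.6425,k=8,z=.0875):
    """rectified strip: drum centred at world y0, rows = -x, cols = -y, k px/mm, 46x16 mm"""
    W,Hh=18,30
    acc=0
    for _ in range(n):
        s=snap(name); acc=acc+s['img'].astype(np.float32)
    acc/=n
    X,Y=np.meshgrid(np.arange(W*k)/k-W/2,np.arange(Hh*k)/k-Hh/2)
    dx=-Y/1000; zz=z-.0185+np.sqrt(np.clip(.0185**2-dx**2,0,None))
    P=np.stack([x0+dx,y0-X/1000,zz],-1).reshape(-1,3)
    uv=proj(s,P).astype(np.float32).reshape(Hh*k,W*k,2)
    return cv2.remap(acc,uv[...,0],uv[...,1],cv2.INTER_CUBIC)
def view(fn):
    out=[]
    for n in('top','scene'):
        for y in(-.0035,-.0495): 
            p=patch(n,y); p=(p-p.min())/(p.max()-p.min())*255; out.append(p)
    cv2.imwrite(fn,cv2.resize(np.hstack(out)[:,:,::-1],None,fx=1.3,fy=1.3))
    return out
E
python3 - <<'E'
from dig import *
view('pics/d1.png')
s=snap('top');print(proj(s,[[.5605,-.23,.06]]))
print(sensors.get_state()['tool_pos'])
E
```

```text
[[369.90311021 192.09284505]]
[ 0.45050439 -0.2303023   0.16841965][ WARN:0@8.469] global loadsave.cpp:1063 imwrite_ Unsupported depth image for selected encoder is fallbacked to CV_8U.
```

View pics/d1.png

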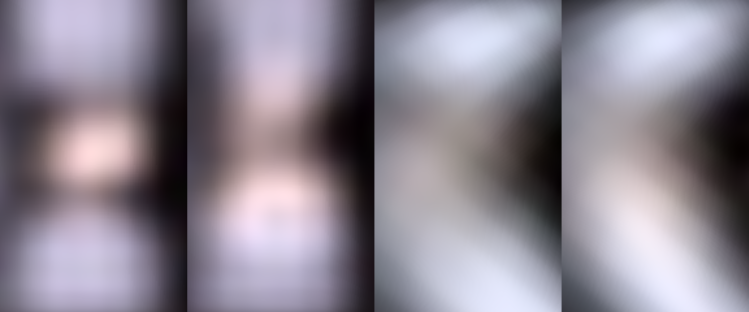

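The digits are too blurred to read in d1. I'll roll both wheels back to the 0 stop, then count detents up and compare picture patches after each one.

Run:
```python
from plan import *
plan((.55,-.05,.17,0),(.6565,.010,.135,0))
```

```text
-> (0.55, -0.05, 0.17, 0) 5
[[[3.6,2.0,0.0],[0.0,0.0,0.0]],[[3.6,2.0,0.0],[0.0,0.0,0.0]],[[3.6,2.0,0.0],[0.0,0.0,0.0]],[[3.6,2.0,-0.1],[0.0,0.0,0.0]],[[3.64,1.94,-0.04],[0.0,0.0,0.0]]]
-> (0.6565, 0.01, 0.135, 0) 3
[[[2.0,3.5,1.2],[0.0,0.0,0.0]],[[2.0,3.6,1.2],[0.0,0.0,0.0]],[[2.0,3.55,1.11],[0.0,0.0,0.0]]]
```

Emit:
step_arm([
  [[3.6,2,0],[0,0,0]],
  [[3.6,2,0],[0,0,0]],
  [[3.6,2,0],[0,0,0]],
  [[3.6,2,0],[0,0,0]],
  [[3.6,1.9,0],[0,0,0]],
  [[2,3.5,1.2],[0,0,0]],
  [[2,3.6,1.2],[0,0,0]],
  [[2,3.6,1.1],[0,0,0]],
  [[0,0,0],[0,0,0]],
  [[0,0,0],[0,0,0]],
], claw=-1, grip_force=10)

```text
clock: 51.12
tool_pos: [0.6557, 0.0089, 0.1334]
eef_rot: [0.707, 0.707, -0.0, -0.0]
contact_force: [0.1, 0.3, -0.5]
opening: 0.005
finger_force: 0.0
```

Run:
```python
from plan import *
plan((.6565,.010,.118,0,2),(.6565,.010,.109,0,3))
```

```text
-> (0.6565, 0.01, 0.118, 0, 2) 2
[[[0.1,0.0,0.8],[0.0,0.0,0.0]],[[0.01,0.08,0.74],[-0.1,0.0,0.0]]]
-> (0.6565, 0.01, 0.109, 0, 3) 3
[[[0.0,0.0,0.3],[0.0,0.0,0.0]],[[0.0,0.0,0.3],[0.0,0.0,0.0]],[[0.0,0.0,0.3],[0.0,0.0,0.0]]]
```

Emit:
step_arm([
  [[0.1,0,0.8],[0,0,0]],
  [[0,0.1,0.7],[0,0,0]],
  [[0,0,0.3],[0,0,0]],
  [[0,0,0.3],[0,0,0]],
  [[0,0,0.3],[0,0,0]],
  [[0,0,0],[0,0,0]],
])

```text
clock: 51.88
tool_pos: [0.659, 0.0106, 0.1106]
eef_rot: [0.707, 0.707, 0.002, 0.001]
contact_force: [0.8, -0.4, 3.6]
opening: 0.005
finger_force: 1.8
```

Emit:
step_arm([
  [[0,-0.4,0],[0,0,0]],
  [[0,-0.4,0],[0,0,0]],
  [[0,-0.4,0],[0,0,0]],
  [[0,-0.4,0],[0,0,0]],
])

```text
clock: 52.38
tool_pos: [0.6439, 0.0106, 0.1123]
eef_rot: [0.707, 0.707, 0.003, 0.002]
contact_force: [-0.1, -0.8, 14.0]
opening: 0.002
finger_force: 6.5
```

Emit:
step_arm([
  [[0,-0.4,0],[0,0,0]],
  [[0,-0.4,0],[0,0,0]],
  [[0,-0.4,0],[0,0,0]],
  [[0,0,0],[0,0,0]],
])

```text
clock: 52.88
tool_pos: [0.6301, 0.0105, 0.1118]
eef_rot: [0.707, 0.707, 0.001, 0.001]
contact_force: [-4.0, -1.1, 14.8]
opening: 0.006
finger_force: 7.2
```

Emit:
step_arm([
  [[0,0,-1.2],[0,0,0]],
  [[0,0,0],[0,0,0]],
  [[0,1.5,0],[0,0,0]],
  [[0,1.3,0],[0,0,0]],
  [[0,0,0],[0,0,0]],
])

```text
clock: 53.5
tool_pos: [0.6579, 0.0107, 0.1211]
eef_rot: [0.707, 0.707, 0.001, -0.0]
contact_force: [-1.1, 1.1, -0.2]
opening: 0.008
finger_force: 0.0
```

Run:
```python
from plan import *
print(sensors.get_state()['tool_pos'])
s=snap('top'); cv2.imwrite('pics/e1.png',cv2.resize(s['img'][110:200,255:330,::-1],None,fx=5,fy=5,interpolation=cv2.INTER_CUBIC))
q=snap('scene'); c=proj(q,[[.6425,-.01,.093]])[0].astype(int);print(c)
i=q['img'][c[1]-35:c[1]+35,c[0]-35:c[0]+35,::-1]
cv2.imwrite('pics/e1.png',np.hstack([cv2.resize(s['img'][130:190,250:310,::-1],(400,400),interpolation=cv2.INTER_CUBIC),cv2.resize(i,(400,400),interpolation=cv2.INTER_CUBIC)]))
```

```text
[0.65794699 0.01070271 0.1211112 ]
[245 231]
```

View pics/e1.png

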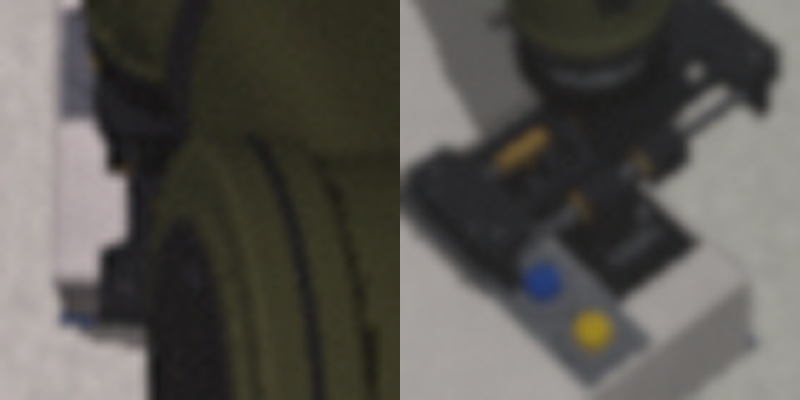

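e1 shows the arm hiding the wheels from above, and blue and yellow still clear at (543,283) and (593,330). I'll repeat the back strokes to the stop and judge by numbers, with the arm drawn back.

Emit:
step_arm([
  [[0,0,1.1],[0,0,0]],
  [[0,0,0],[0,0,0]],
  [[0,-0.7,0],[0,0,0]],
  [[0,-0.7,0],[0,0,0]],
  [[0,-0.7,0],[0,0,0]],
  [[0,-0.7,0],[0,0,0]],
  [[0,0,0],[0,0,0]],
  [[0,0,-1.1],[0,0,0]],
  [[0,0,0],[0,0,0]],
  [[0,1.4,0],[0,0,0]],
  [[0,1.4,0],[0,0,0]],
  [[0,0,0],[0,0,0]],
])

```text
clock: 55.1
tool_pos: [0.6576, 0.0106, 0.1211]
eef_rot: [0.707, 0.707, 0.0, -0.0]
contact_force: [0.4, -0.8, -0.1]
opening: 0.002
finger_force: 0.0
```

Emit:
step_arm([
  [[0,0,1.1],[0,0,0]],
  [[0,0,0],[0,0,0]],
  [[0,-0.7,0],[0,0,0]],
  [[0,-0.7,0],[0,0,0]],
  [[0,-0.7,0],[0,0,0]],
  [[0,-0.7,0],[0,0,0]],
  [[0,0,0],[0,0,0]],
  [[0,0,-1.1],[0,0,0]],
  [[0,0,0],[0,0,0]],
  [[0,1.4,0],[0,0,0]],
  [[0,1.4,0],[0,0,0]],
  [[0,0,0],[0,0,0]],
])

```text
clock: 56.6
tool_pos: [0.6575, 0.0105, 0.121]
eef_rot: [0.707, 0.707, 0.0, -0.0]
contact_force: [0.0, -1.0, -0.1]
opening: 0.006
finger_force: 0.0
```

Emit:
step_arm([
  [[0,0,1.1],[0,0,0]],
  [[0,0,0],[0,0,0]],
  [[0,-0.7,0],[0,0,0]],
  [[0,-0.7,0],[0,0,0]],
  [[0,-0.7,0],[0,0,0]],
  [[0,-0.7,0],[0,0,0]],
  [[0,0,0],[0,0,0]],
  [[0,0,-1.1],[0,0,0]],
  [[0,0,0],[0,0,0]],
  [[0,1.4,0],[0,0,0]],
  [[0,1.4,0],[0,0,0]],
  [[0,0,0],[0,0,0]],
])

```text
clock: 58.1
tool_pos: [0.6574, 0.0105, 0.121]
eef_rot: [0.707, 0.707, 0.0, -0.0]
contact_force: [0.3, 0.2, -0.8]
opening: 0.006
finger_force: 0.0
```

Emit:
step_arm([
  [[0,0,1.1],[0,0,0]],
  [[0,0,0],[0,0,0]],
  [[0,-0.7,0],[0,0,0]],
  [[0,-0.7,0],[0,0,0]],
  [[0,-0.7,0],[0,0,0]],
  [[0,-0.7,0],[0,0,0]],
])

```text
clock: 58.85
tool_pos: [0.6322, 0.011, 0.1122]
eef_rot: [0.707, 0.707, 0.003, 0.002]
contact_force: [3.7, -0.3, 4.6]
opening: 0.005
finger_force: 2.7
```

Emit:
step_arm([
  [[0,0,-1.1],[0,0,0]],
  [[0,0,0],[0,0,0]],
  [[0,1.4,0],[0,0,0]],
  [[0,1.4,0],[0,0,0]],
  [[0,0,0],[0,0,0]],
  [[0,0,1.1],[0,0,0]],
  [[0,0,0],[0,0,0]],
  [[0,-0.7,0],[0,0,0]],
])

```text
clock: 59.85
tool_pos: [0.6539, 0.0108, 0.1119]
eef_rot: [0.707, 0.707, 0.004, 0.002]
contact_force: [6.5, -0.5, 6.5]
opening: 0.007
finger_force: 3.5
```

Emit:
step_arm([
  [[0,-0.7,0],[0,0,0]],
])

```text
clock: 59.98
tool_pos: [0.6469, 0.011, 0.1124]
eef_rot: [0.707, 0.707, 0.004, 0.003]
contact_force: [4.7, 0.4, 6.4]
opening: 0.007
finger_force: 3.2
```

Emit:
step_arm([
  [[0,-0.7,0],[0,0,0]],
])

```text
clock: 60.1
tool_pos: [0.6394, 0.011, 0.1123]
eef_rot: [0.707, 0.707, 0.004, 0.002]
contact_force: [4.6, 1.6, 6.0]
opening: 0.003
finger_force: 3.3
```

Emit:
step_arm([
  [[0,-0.7,0],[0,0,0]],
])

```text
clock: 60.22
tool_pos: [0.6322, 0.011, 0.1123]
eef_rot: [0.707, 0.707, 0.003, 0.002]
contact_force: [4.3, -0.7, 4.3]
opening: 0.003
finger_force: 2.7
```

Emit:
step_arm([
  [[0,0,-1.1],[0,0,0]],
  [[0,0,-2],[0,0,0]],
  [[0,-5,-2],[0,0,0]],
  [[0,-5,0],[0,0,0]],
  [[0,-5,0],[0,0,0]],
  [[0,-3,0],[0,0,0]],
  [[0,0,0],[0,0,0]],
  [[0,0,0],[0,0,0]],
])

```text
clock: 61.22
tool_pos: [0.4507, 0.0108, 0.1617]
eef_rot: [0.707, 0.707, 0.001, 0.0]
contact_force: [0.8, -0.1, -0.4]
opening: 0.004
finger_force: 0.0
```

```bash
cat >> dig.py <<'E'
def rec(tag,n=4):
    """grey patch of each drum from the top camera, saved for comparison"""
    o=[cv2.resize(patch('top',y,n).mean(2),(18,30),interpolation=cv2.INTER_AREA) for y in(-.0035,-.0495)]
    np.save(f'pics/{tag}.npy',o); return o
def cmp(a,b): return [round(float(np.abs(x-y)[6:24].mean()),2) for x,y in zip(np.load(f'pics/{a}.npy'),np.load(f'pics/{b}.npy'))]
E
python3 - <<'E'
from dig import *
rec('z0'); rec('z0b'); print(cmp('z0','z0b')); print(sensors.get_state()['tool_pos'])
s=snap('top'); np.set_printoptions(linewidth=200)
for y in(-.0035,-.0495): print(np.round(proj(s,[[.6425,y,.0875]])))
g=s['img'].astype(int).mean(2).astype(int); print(g[150:170,272:312])
E
```

```text
[0.46, 0.36]
[0.44961469 0.01067653 0.16159945]
[[285. 159.]]
[[302. 159.]]
[[ 27  28  30  29  29  29  26  30  28  28  27  25  26  26  27  26  25  25  26  26  28  28  29  27  26  28  25  28  26  26  26  26  26  26  26  24  26  59 131 175]
 [ 28  28  30  30  28  28  30  28  26  28  29  32  31  32  34  30  29  26  28  29  27  28  28  28  28  27  27  28  33  32  32  32  30  27  29  25  25  59 132 176]
 [ 27  28  30  30  30  31  33  33  33  33  42  55  58  56  51  42  28  27  28  28  28  29  30  29  31  30  31  39  50  53  55  54  44  34  26  26  25  60 132 174]
 [ 27  29  29  30  31  36  43  43  41  47  62  79  81  81  73  53  33  28  28  27  28  28  31  34  39  37  41  52  73  81  80  79  64  39  27  25  26  60 131 175]
 [ 28  29  30  27  31  39  46  48  46  51  69  84  87  85  79  53  33  29  27  28  28  28  37  47  48  47  49  55  75  85  84  84  69  42  27  24  26  60 132 175]
 [ 27  27  32  29  33  38  44  44  43  48  67  85  88  85  77  55  34  25  29  28  26  28  37  48  52  49  47  47  63  84  89  84  68  41  27  26  26  59 132 175]
 [ 28  28  27  29  37  47  51  54  51  53  61 
[... 1536 characters left out ...]
64  70  71  67  57  36  27  26  25  57 128 174]
 [ 26  27  27  27  28  29  29  31  29  28  35  42  41  40  37  32  28  25  26  25  26  27  27  29  30  32  30  33  39  41  42  41  38  29  27  26  25  57 127 174]
 [ 24  22  24  24  21  21  22  21  22  21  22  22  21  22  23  20  23  24  23  24  24  23  22  22  24  23  24  24  24  23  26  23  24  24  22  23  21  53 126 174]
 [ 48  49  48  48  48  48  47  49  50  49  49  49  48  48  48  49  48  45  40  38  39  38  39  37  35  38  38  38  38  37  36  37  38  37  35  35  33  62 128 174]
 [117 118 117 117 117 117 119 120 119 121 119 121 119 119 121 120 118 110  95  91  92  92  92  91  90  91  91  89  90  90  91  91  91  92  90  90  87  98 140 173]]
```

The steady drag of 4 to 6 N through the stroke means the tens wheel is at its 0 stop. Now four single-digit forward strokes (1.5 cm each).

Emit:
step_arm([
  [[0,5,0],[0,0,0]],
  [[0,5,0],[0,0,0]],
  [[0,5,2],[0,0,0]],
  [[0,3.5,2],[0,0,0]],
  [[0,0,0],[0,0,0]],
  [[0,0,0],[0,0,0]],
])

```text
clock: 62.82
tool_pos: [0.6336, 0.0107, 0.1216]
eef_rot: [0.707, 0.707, -0.0, -0.001]
contact_force: [-0.4, 0.3, 0.2]
opening: 0.005
finger_force: 0.0
```

Emit:
step_arm([
  [[0,0,1.1],[0,0,0]],
  [[0,0,0],[0,0,0]],
  [[0,0.5,0],[0,0,0]],
  [[0,0.5,0],[0,0,0]],
  [[0,0.5,0],[0,0,0]],
  [[0,0,0],[0,0,0]],
])

```text
clock: 63.58
tool_pos: [0.6513, 0.0108, 0.1123]
eef_rot: [0.707, 0.707, 0.002, 0.002]
contact_force: [2.0, 0.4, 5.1]
opening: 0.006
finger_force: 2.7
```

Emit:
step_arm([
  [[0,0,-1.1],[0,0,0]],
  [[0,0,-2],[0,0,0]],
  [[0,-5,-2],[0,0,0]],
  [[0,-5,0],[0,0,0]],
  [[0,-5,0],[0,0,0]],
  [[0,-5,0],[0,0,0]],
  [[0,0,0],[0,0,0]],
  [[0,0,0],[0,0,0]],
])

```text
clock: 64.58
tool_pos: [0.4511, 0.011, 0.1625]
eef_rot: [0.707, 0.707, 0.002, 0.001]
contact_force: [0.3, 0.5, 0.1]
opening: 0.001
finger_force: 0.0
```

Run:
```python
from dig import *
rec('z1'); print(cmp('z0','z1')); print(sensors.get_state()['tool_pos'])
s=snap('top'); np.set_printoptions(linewidth=200)
g=s['img'].astype(int).mean(2).astype(int); print(g[151:168,275:290])
```

```text
[10.55, 0.4]
[0.45000879 0.01068627 0.16148701]
[[30 31 30 29 28 29 27 29 32 33 32 31 30 27 27]
 [30 30 34 34 35 34 36 44 55 55 58 52 41 30 29]
 [29 30 34 38 40 36 40 61 80 81 81 73 54 32 28]
 [30 30 37 40 36 39 44 65 84 87 87 77 55 31 27]
 [29 37 47 55 54 50 53 67 83 85 85 78 55 33 28]
 [32 38 53 62 62 58 58 61 67 71 70 64 46 31 28]
 [29 39 52 54 55 53 50 43 36 36 48 50 34 26 27]
 [29 41 55 59 57 56 52 39 25 29 51 57 36 25 28]
 [30 39 51 54 54 53 50 40 25 29 53 59 36 25 27]
 [30 38 48 51 52 52 51 42 33 34 49 55 35 26 28]
 [31 36 49 52 52 50 50 51 57 60 65 58 39 27 24]
 [30 37 46 49 49 49 53 65 81 84 84 74 50 28 27]
 [30 37 43 46 47 45 51 65 84 88 85 78 54 31 26]
 [29 36 43 49 48 48 54 67 83 85 84 73 53 31 25]
 [28 34 40 44 46 44 47 58 68 71 70 63 45 29 26]
 [26 28 31 31 32 32 34 37 40 41 43 38 31 27 25]
 [24 23 23 22 22 22 22 21 22 21 25 21 23 22 22]]
```

Emit:
step_arm([
  [[0,5,0],[0,0,0]],
  [[0,5,0],[0,0,0]],
  [[0,5,2],[0,0,0]],
  [[0,3.5,2],[0,0,0]],
  [[0,0,0],[0,0,0]],
  [[0,0,0],[0,0,0]],
  [[0,0,1.1],[0,0,0]],
  [[0,0,0],[0,0,0]],
  [[0,0.5,0],[0,0,0]],
  [[0,0.5,0],[0,0,0]],
  [[0,0.5,0],[0,0,0]],
  [[0,0,0],[0,0,0]],
])

```text
clock: 66.53
tool_pos: [0.6506, 0.0108, 0.1123]
eef_rot: [0.707, 0.707, 0.002, 0.001]
contact_force: [1.0, -0.7, 7.7]
opening: 0.006
finger_force: 3.5
```

Emit:
step_arm([
  [[0,0,-1.1],[0,0,0]],
  [[0,0,-2],[0,0,0]],
  [[0,-5,-2],[0,0,0]],
  [[0,-5,0],[0,0,0]],
  [[0,-5,0],[0,0,0]],
  [[0,-5,0],[0,0,0]],
  [[0,0,0],[0,0,0]],
  [[0,0,0],[0,0,0]],
])

```text
clock: 67.53
tool_pos: [0.4512, 0.011, 0.1625]
eef_rot: [0.707, 0.707, 0.002, 0.001]
contact_force: [0.3, 0.4, 0.5]
opening: 0.003
finger_force: 0.0
```

Run:
```python
from dig import *
rec('z2'); print(cmp('z0','z2'),cmp('z1','z2'))
s=snap('top')
g=s['img'].astype(int).mean(2).astype(int); print(g[155:163,275:290])
```

```text
[5.66, 0.43] [12.04, 0.5]
[[30 34 42 44 46 44 48 67 82 87 86 77 54 32 27]
 [30 36 45 52 53 52 52 58 71 75 74 69 48 31 26]
 [30 36 50 52 52 51 48 44 48 63 69 61 36 26 26]
 [30 44 57 60 58 57 51 45 57 83 91 75 38 26 28]
 [30 42 57 62 60 60 54 48 61 89 90 72 37 27 28]
 [31 42 56 61 62 62 54 45 54 68 65 48 29 26 28]
 [28 38 51 54 53 53 51 53 68 79 75 57 36 27 28]
 [28 37 46 49 47 46 49 64 82 89 85 74 47 31 27]]
```

Emit:
step_arm([
  [[0,5,0],[0,0,0]],
  [[0,5,0],[0,0,0]],
  [[0,5,2],[0,0,0]],
  [[0,3.5,2],[0,0,0]],
  [[0,0,0],[0,0,0]],
  [[0,0,0],[0,0,0]],
  [[0,0,1.1],[0,0,0]],
  [[0,0,0],[0,0,0]],
  [[0,0.5,0],[0,0,0]],
  [[0,0.5,0],[0,0,0]],
  [[0,0.5,0],[0,0,0]],
  [[0,0,0],[0,0,0]],
])

```text
clock: 69.47
tool_pos: [0.6506, 0.0109, 0.1123]
eef_rot: [0.707, 0.707, 0.002, 0.001]
contact_force: [0.2, -1.0, 6.9]
opening: 0.005
finger_force: 3.6
```

Emit:
step_arm([
  [[0,0,-1.1],[0,0,0]],
  [[0,0,-2],[0,0,0]],
  [[0,-5,-2],[0,0,0]],
  [[0,-5,0],[0,0,0]],
  [[0,-5,0],[0,0,0]],
  [[0,-5,0],[0,0,0]],
  [[0,0,0],[0,0,0]],
  [[0,0,0],[0,0,0]],
])

```text
clock: 70.47
tool_pos: [0.4512, 0.011, 0.1625]
eef_rot: [0.707, 0.707, 0.002, 0.001]
contact_force: [0.9, 0.9, 0.3]
opening: 0.003
finger_force: 0.0
```

Run:
```python
from dig import *
rec('z3'); print(cmp('z2','z3'),cmp('z1','z3'))
s=snap('top')
g=s['img'].astype(int).mean(2).astype(int); print(g[155:163,275:290]); print(sensors.get_state()['tool_pos'])
```

```text
[2.56, 0.54] [12.66, 0.47]
[[30 34 40 45 45 43 48 65 84 86 86 76 55 33 27]
 [30 36 47 51 51 49 52 58 72 77 75 67 46 30 28]
 [30 37 51 52 52 51 49 44 47 63 69 60 37 25 27]
 [32 41 55 59 60 58 52 40 56 80 90 80 41 27 27]
 [29 41 58 61 60 59 53 43 56 87 96 82 40 26 28]
 [31 42 57 60 60 60 54 43 48 66 76 67 37 28 27]
 [30 39 51 54 54 53 51 53 67 81 80 70 42 25 26]
 [29 37 46 46 48 49 51 64 82 87 86 75 50 29 25]]
[0.44987716 0.0106616  0.16149041]
```

The sequence matches: a thin "1", then "2" and "3", which differ only at lower right. One more stroke for 4, then I zero the units wheel.

Emit:
step_arm([
  [[0,5,0],[0,0,0]],
  [[0,5,0],[0,0,0]],
  [[0,5,2],[0,0,0]],
  [[0,3.5,2],[0,0,0]],
  [[0,0,0],[0,0,0]],
  [[0,0,0],[0,0,0]],
  [[0,0,1.1],[0,0,0]],
  [[0,0,0],[0,0,0]],
  [[0,0.5,0],[0,0,0]],
  [[0,0.5,0],[0,0,0]],
  [[0,0.5,0],[0,0,0]],
  [[0,0,0],[0,0,0]],
])

```text
clock: 72.42
tool_pos: [0.6506, 0.0109, 0.1123]
eef_rot: [0.707, 0.707, 0.002, 0.001]
contact_force: [-0.3, 0.3, 7.6]
opening: 0.004
finger_force: 3.5
```

Emit:
step_arm([
  [[0,0,-1.1],[0,0,0]],
  [[0,0,-2],[0,0,0]],
  [[0,-5,-2],[0,0,0]],
  [[0,-5,0],[0,0,0]],
  [[0,-5,0],[0,0,0]],
  [[0,-5,0],[0,0,0]],
  [[0,0,0],[0,0,0]],
  [[0,0,0],[0,0,0]],
])

```text
clock: 73.42
tool_pos: [0.4512, 0.011, 0.1625]
eef_rot: [0.707, 0.707, 0.002, 0.001]
contact_force: [-0.2, -0.9, 0.3]
opening: 0.006
finger_force: 0.0
```

Run:
```python
from dig import *
rec('z4'); print(cmp('z4','z3'),cmp('z4','z1'))
s=snap('top')
g=s['img'].astype(int).mean(2).astype(int); print(g[155:163,275:290]); print(g[155:163,291:307]); print(sensors.get_state()['tool_pos'])
```

```text
[5.17, 0.46] [8.24, 0.46]
[[30 36 48 54 55 51 53 67 81 87 84 77 55 34 25]
 [30 41 56 62 62 61 60 60 70 70 70 63 47 30 26]
 [29 41 53 56 55 53 49 44 44 51 52 51 36 26 29]
 [31 41 56 59 57 57 52 44 52 75 82 71 39 25 25]
 [30 42 57 59 60 59 54 47 59 83 93 80 41 24 29]
 [29 42 57 60 62 59 52 42 39 50 60 60 33 27 26]
 [29 37 51 53 53 53 51 52 56 58 64 57 39 28 26]
 [29 36 45 50 49 48 50 65 81 84 83 74 47 30 27]]
[[28 27 31 37 50 51 49 46 50 66 84 88 85 67 42 29]
 [29 27 29 38 45 46 45 43 43 57 83 91 84 63 37 30]
 [25 27 32 42 53 51 52 49 43 54 78 86 75 46 27 27]
 [27 27 30 45 57 53 51 50 45 55 72 74 59 35 23 25]
 [28 26 31 46 62 59 61 57 49 56 73 78 70 47 30 28]
 [26 28 30 48 62 60 60 58 51 67 92 98 95 66 35 27]
 [30 27 31 46 59 60 58 59 61 81 98 96 95 75 42 26]
 [27 27 29 41 54 50 52 50 60 80 96 98 97 80 44 26]]
[0.44988728 0.01068101 0.1614962 ]
```

Emit:
step_arm([
  [[-4.6,5,0],[0,0,0]],
  [[0,5,0],[0,0,0]],
  [[0,5,2],[0,0,0]],
  [[0,5,2],[0,0,0]],
  [[0,0.7,0],[0,0,0]],
  [[0,0,0],[0,0,0]],
])

```text
clock: 74.62
tool_pos: [0.6521, -0.0316, 0.1213]
eef_rot: [0.707, 0.707, 0.0, -0.001]
contact_force: [-0.5, -0.6, 0.6]
opening: 0.008
finger_force: 0.0
```

Emit:
step_arm([
  [[0,0,1.1],[0,0,0]],
  [[0,0,0],[0,0,0]],
  [[0,-0.7,0],[0,0,0]],
  [[0,-0.7,0],[0,0,0]],
  [[0,-0.7,0],[0,0,0]],
  [[0,-0.7,0],[0,0,0]],
])

```text
clock: 75.38
tool_pos: [0.6234, -0.0317, 0.1112]
eef_rot: [0.707, 0.707, 0.0, -0.0]
contact_force: [0.7, -1.1, 0.4]
opening: 0.004
finger_force: 0.0
```

The tens wheel now shows a 4: bright middle bar, no top or bottom bar. The last transfer was clipped, so I'll re-plan for the units wheel.

Run:
```python
from plan import *
plan((.6235,-.0317,.121,0,1),(.657,-.0353,.121,0,2))
```

```text
-> (0.6235, -0.0317, 0.121, 0, 1) 1
[[[0.01,0.01,-0.98],[0.0,0.0,0.0]]]
-> (0.657, -0.0353, 0.121, 0, 2) 2
[[[-0.2,1.7,0.0],[0.0,0.0,0.0]],[[-0.16,1.65,0.0],[0.0,0.0,0.0]]]
```

Emit:
step_arm([
  [[0,0,-1.1],[0,0,0]],
  [[-0.2,1.7,0],[0,0,0]],
  [[-0.2,1.7,0],[0,0,0]],
  [[0,0,0],[0,0,0]],
  [[0,0,0],[0,0,0]],
])

```text
clock: 76.0
tool_pos: [0.6576, -0.0356, 0.1216]
eef_rot: [0.707, 0.707, -0.0, -0.001]
contact_force: [-0.7, -0.1, -0.0]
opening: 0.006
finger_force: 0.0
```

Emit:
step_arm([
  [[0,0,1.1],[0,0,0]],
  [[0,0,0],[0,0,0]],
  [[0,-0.7,0],[0,0,0]],
  [[0,-0.7,0],[0,0,0]],
  [[0,-0.7,0],[0,0,0]],
  [[0,-0.7,0],[0,0,0]],
  [[0,0,0],[0,0,0]],
  [[0,0,-1.1],[0,0,0]],
  [[0,0,0],[0,0,0]],
  [[0,1.4,0],[0,0,0]],
  [[0,1.4,0],[0,0,0]],
  [[0,0,0],[0,0,0]],
])

```text
clock: 77.5
tool_pos: [0.659, -0.0357, 0.1211]
eef_rot: [0.707, 0.707, 0.001, -0.0]
contact_force: [-0.9, -0.1, 0.1]
opening: 0.009
finger_force: 0.0
```

Emit:
step_arm([
  [[0,0,1.1],[0,0,0]],
  [[0,0,0],[0,0,0]],
  [[0,-0.7,0],[0,0,0]],
  [[0,-0.7,0],[0,0,0]],
  [[0,-0.7,0],[0,0,0]],
  [[0,-0.7,0],[0,0,0]],
  [[0,0,0],[0,0,0]],
  [[0,0,-1.1],[0,0,0]],
  [[0,0,0],[0,0,0]],
  [[0,1.4,0],[0,0,0]],
  [[0,1.4,0],[0,0,0]],
  [[0,0,0],[0,0,0]],
])

```text
clock: 79.0
tool_pos: [0.6588, -0.0357, 0.121]
eef_rot: [0.707, 0.707, 0.001, -0.0]
contact_force: [0.2, 0.4, 0.8]
opening: 0.006
finger_force: 0.0
```

Emit:
step_arm([
  [[0,0,1.1],[0,0,0]],
  [[0,0,0],[0,0,0]],
  [[0,-0.7,0],[0,0,0]],
  [[0,-0.7,0],[0,0,0]],
  [[0,-0.7,0],[0,0,0]],
  [[0,-0.7,0],[0,0,0]],
  [[0,0,0],[0,0,0]],
  [[0,0,-1.1],[0,0,0]],
  [[0,0,0],[0,0,0]],
  [[0,1.4,0],[0,0,0]],
  [[0,1.4,0],[0,0,0]],
  [[0,0,0],[0,0,0]],
])

```text
clock: 80.5
tool_pos: [0.6584, -0.0357, 0.121]
eef_rot: [0.707, 0.707, 0.0, -0.0]
contact_force: [-0.5, 0.6, 1.0]
opening: 0.002
finger_force: 0.0
```

Emit:
step_arm([
  [[0,0,1.1],[0,0,0]],
  [[0,0,0],[0,0,0]],
  [[0,-0.7,0],[0,0,0]],
  [[0,-0.7,0],[0,0,0]],
  [[0,-0.7,0],[0,0,0]],
  [[0,-0.7,0],[0,0,0]],
  [[0,0,0],[0,0,0]],
  [[0,0,-1.1],[0,0,0]],
  [[0,0,0],[0,0,0]],
  [[0,1.4,0],[0,0,0]],
  [[0,1.4,0],[0,0,0]],
  [[0,0,0],[0,0,0]],
])

```text
clock: 82.0
tool_pos: [0.6584, -0.0357, 0.121]
eef_rot: [0.707, 0.707, 0.0, -0.0]
contact_force: [-0.0, -0.5, -0.8]
opening: 0.002
finger_force: 0.0
```

Emit:
step_arm([
  [[0,0,1.1],[0,0,0]],
  [[0,0,0],[0,0,0]],
  [[0,-0.7,0],[0,0,0]],
  [[0,-0.7,0],[0,0,0]],
])

```text
clock: 82.5
tool_pos: [0.6478, -0.0354, 0.1124]
eef_rot: [0.707, 0.707, 0.004, 0.003]
contact_force: [5.5, -0.9, 7.5]
opening: 0.003
finger_force: 3.2
```

Emit:
step_arm([
  [[0,-0.7,0],[0,0,0]],
])

```text
clock: 82.62
tool_pos: [0.6402, -0.0353, 0.1123]
eef_rot: [0.707, 0.707, 0.003, 0.002]
contact_force: [4.9, 0.5, 6.2]
opening: 0.004
finger_force: 3.3
```

Emit:
step_arm([
  [[0,-0.7,0],[0,0,0]],
])

```text
clock: 82.75
tool_pos: [0.6332, -0.0353, 0.1123]
eef_rot: [0.707, 0.707, 0.003, 0.002]
contact_force: [4.5, -0.2, 5.6]
opening: 0.011
finger_force: 2.9
```

The units wheel is at its 0 stop too. Now four strokes, a check against the tens "4", then the fifth.

Emit:
step_arm([
  [[0,0,-1.1],[0,0,0]],
  [[0,0.4,0],[0,0,0]],
  [[0,0,0],[0,0,0]],
  [[0,0,1.1],[0,0,0]],
  [[0,0,0],[0,0,0]],
  [[0,0.5,0],[0,0,0]],
  [[0,0.5,0],[0,0,0]],
  [[0,0.5,0],[0,0,0]],
  [[0,0,0],[0,0,0]],
  [[0,0,-1.1],[0,0,0]],
  [[0,-1.5,0],[0,0,0]],
  [[0,0,0],[0,0,0]],
])

```text
clock: 84.25
tool_pos: [0.633, -0.0358, 0.1211]
eef_rot: [0.707, 0.707, -0.001, -0.001]
contact_force: [-0.1, 0.5, -0.4]
opening: 0.005
finger_force: 0.0
```

Emit:
step_arm([
  [[0,0,1.1],[0,0,0]],
  [[0,0,0],[0,0,0]],
  [[0,0.5,0],[0,0,0]],
  [[0,0.5,0],[0,0,0]],
  [[0,0.5,0],[0,0,0]],
  [[0,0,0],[0,0,0]],
  [[0,0,-1.1],[0,0,0]],
  [[0,0,0],[0,0,0]],
  [[0,-1.5,0],[0,0,0]],
  [[0,0,0],[0,0,0]],
])

```text
clock: 85.5
tool_pos: [0.6334, -0.0358, 0.121]
eef_rot: [0.707, 0.707, -0.001, -0.001]
contact_force: [-0.0, -0.0, -0.4]
opening: 0.007
finger_force: 0.0
```

Emit:
step_arm([
  [[0,0,1.1],[0,0,0]],
  [[0,0,0],[0,0,0]],
  [[0,0.5,0],[0,0,0]],
  [[0,0.5,0],[0,0,0]],
  [[0,0.5,0],[0,0,0]],
  [[0,0,0],[0,0,0]],
  [[0,0,-1.1],[0,0,0]],
  [[0,0,0],[0,0,0]],
  [[0,-1.5,0],[0,0,0]],
  [[0,0,0],[0,0,0]],
])

```text
clock: 86.75
tool_pos: [0.6334, -0.0358, 0.121]
eef_rot: [0.707, 0.707, -0.0, -0.001]
contact_force: [-0.2, 0.3, 0.4]
opening: 0.008
finger_force: 0.0
```

Emit:
step_arm([
  [[0,0,1.1],[0,0,0]],
  [[0,0,0],[0,0,0]],
  [[0,0.5,0],[0,0,0]],
  [[0,0.5,0],[0,0,0]],
  [[0,0.5,0],[0,0,0]],
  [[0,0,0],[0,0,0]],
])

```text
clock: 87.5
tool_pos: [0.6527, -0.0356, 0.1121]
eef_rot: [0.707, 0.707, 0.003, 0.002]
contact_force: [1.0, -0.4, 9.8]
opening: 0.005
finger_force: 4.9
```

Emit:
step_arm([
  [[0,0,-1.1],[0,0,0]],
  [[0,0,-2],[0,0,0]],
  [[0,-5,-2],[0,0,0]],
  [[0,-5,0],[0,0,0]],
  [[0,-5,0],[0,0,0]],
  [[0,-5,0],[0,0,0]],
  [[0,0,0],[0,0,0]],
  [[0,0,0],[0,0,0]],
])

```text
clock: 88.5
tool_pos: [0.4513, -0.0354, 0.1623]
eef_rot: [0.707, 0.707, 0.002, 0.001]
contact_force: [0.4, 1.1, -0.7]
opening: 0.004
finger_force: 0.0
```

Run:
```python
from dig import *
o=rec('u4')
for k in('z0','z1','z2','z3','z4'):
    t=np.load(f'pics/{k}.npy')[0]; print(k,[round(float(min(np.abs(np.roll(np.roll(o[1],i,0),j,1)-t)[7:23,3:15].mean() for i in range(-2,3) for j in range(-2,3))),2)])
s=snap('top')
g=s['img'].astype(int).mean(2).astype(int); print(g[155:163,275:290]); print(g[155:163,291:307]); print(sensors.get_state()['tool_pos'])
```

```text
z0 [7.35]
z1 [9.61]
z2 [10.64]
z3 [11.43]
z4 [6.88]
[[31 38 49 55 55 53 54 66 84 86 85 77 55 34 29]
 [30 41 55 62 64 62 60 61 71 71 72 65 47 33 27]
 [30 41 54 56 56 54 53 45 47 50 54 51 35 26 28]
 [33 45 57 60 60 59 53 45 55 74 83 72 39 25 29]
 [33 41 60 61 62 61 54 44 61 84 94 81 43 26 30]
 [31 43 57 60 62 61 56 44 38 48 62 61 38 26 29]
 [30 39 50 53 54 54 53 53 57 58 65 60 40 28 29]
 [30 39 47 50 48 50 52 68 82 87 85 77 51 32 27]]
[[28 30 31 43 56 54 52 53 55 69 85 88 84 70 43 29]
 [29 30 32 48 64 64 62 61 54 58 70 72 70 59 36 27]
 [30 26 32 46 57 56 56 52 47 42 44 47 53 48 32 28]
 [28 25 31 49 64 60 59 57 48 44 52 57 65 61 34 26]
 [29 29 33 48 65 63 59 57 48 39 50 64 73 63 34 26]
 [31 26 31 47 63 62 60 58 51 37 39 48 63 56 33 27]
 [28 26 30 44 57 54 53 53 51 59 68 72 73 65 37 25]
 [29 28 29 40 51 49 46 47 59 77 95 99 94 76 43 26]]
[ 0.44985127 -0.03564367  0.1614587 ]
```

It looks like a 4 with a dimmer mid bar. Fifth stroke on the units wheel.

Emit:
step_arm([
  [[0,5,0],[0,0,0]],
  [[0,5,0],[0,0,0]],
  [[0,5,2],[0,0,0]],
  [[0,3.5,2],[0,0,0]],
  [[0,0,0],[0,0,0]],
  [[0,0,0],[0,0,0]],
  [[0,0,1.1],[0,0,0]],
  [[0,0,0],[0,0,0]],
  [[0,0.5,0],[0,0,0]],
  [[0,0.5,0],[0,0,0]],
  [[0,0.5,0],[0,0,0]],
  [[0,0,0],[0,0,0]],
])

```text
clock: 90.45
tool_pos: [0.6506, -0.0356, 0.1123]
eef_rot: [0.707, 0.707, 0.002, 0.001]
contact_force: [-0.4, -1.3, 6.5]
opening: 0.009
finger_force: 3.6
```

Emit:
step_arm([
  [[0,0,-1.1],[0,0,0]],
  [[0,0,-2],[0,0,0]],
  [[0,-5,-2],[0,0,0]],
  [[0,-5,0],[0,0,0]],
  [[0,-5,0],[0,0,0]],
  [[0,-5,0],[0,0,0]],
  [[0,0,0],[0,0,0]],
  [[0,0,0],[0,0,0]],
])

```text
clock: 91.45
tool_pos: [0.4512, -0.0355, 0.1625]
eef_rot: [0.707, 0.707, 0.002, 0.001]
contact_force: [0.8, 0.7, -0.2]
opening: 0.005
finger_force: 0.0
```

Run:
```python
from dig import *
rec('u5'); print(cmp('u4','u5'))
s=snap('top')
g=s['img'].astype(int).mean(2).astype(int); print(g[155:163,291:307]); print(sensors.get_state()['tool_pos'])
```

```text
[0.48, 7.04]
[[ 30  28  30  39  48  47  44  44  49  69  85  87  85  70  41  28]
 [ 27  29  30  41  53  53  53  50  47  56  73  78  75  59  37  27]
 [ 29  29  30  43  54  53  51  49  41  44  56  60  51  38  27  27]
 [ 29  28  30  48  61  63  60  58  51  53  65  67  57  39  26  28]
 [ 28  28  30  49  62  63  60  58  51  47  64  69  66  51  30  26]
 [ 27  28  30  48  62  63  60  59  50  43  55  71  75  58  35  26]
 [ 27  29  30  43  55  55  52  52  53  62  83  96  91  69  36  27]
 [ 26  27  29  39  50  48  47  49  57  79  96 101  98  77  42  27]]
[ 0.4498557  -0.03561772  0.16145851]
```

Run:
```python
from plan import *
acc=np.mean([snap('top')['img'].astype(float) for _ in range(4)],0)[:,:,::-1]
d=cv2.resize(np.clip((acc[150:168,272:312]-25)*2.4,0,255),None,fx=18,fy=18,interpolation=cv2.INTER_LANCZOS4)
w=cv2.resize(acc[120:205,255:435],(720,275))
cv2.imwrite('pics/f1.png',np.clip(np.vstack([d,w]),0,255).astype(np.uint8))
plan((.55,.03,.17,0),(.697,.0437,.14,0))
s=snap('top'); print(px(s,370,190.5,.06))
```

```text
-> (0.55, 0.03, 0.17, 0) 3
[[[2.2,3.3,-0.3],[0.0,0.0,0.0]],[[2.2,3.4,-0.3],[0.0,0.0,0.0]],[[2.17,3.33,-0.24],[0.0,0.0,0.0]]]
-> (0.697, 0.0437, 0.14, 0) 3
[[[0.5,4.9,1.0],[0.0,0.0,0.0]],[[0.4,4.9,1.0],[0.0,0.0,0.0]],[[0.47,4.9,1.01],[0.0,0.0,0.0]]]
[ 0.56479964 -0.23035942  0.06      ]
```

View pics/f1.png

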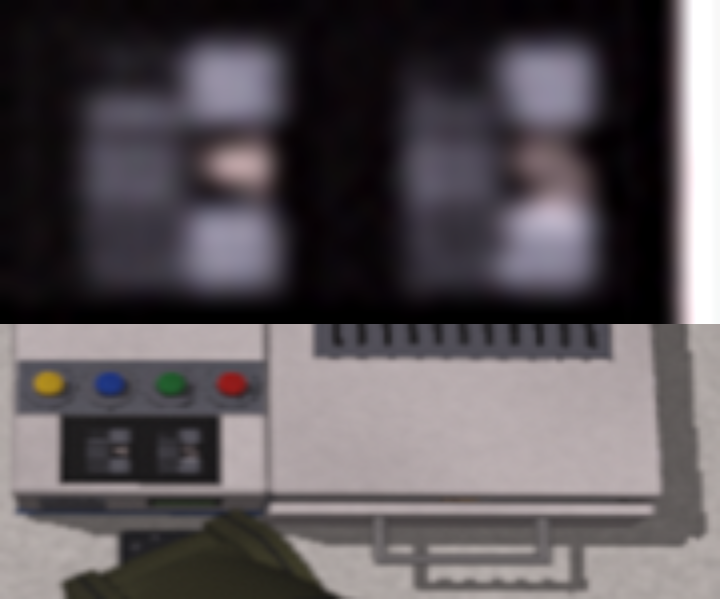

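The crop shows a left-pointing "4" on the left drum and an S-shaped "5" on the right, with the drawer front against the casing. Now the keys, yellow first.

Emit:
step_arm([
  [[2.2,3.3,-0.3],[0,0,0]],
  [[2.2,3.4,-0.3],[0,0,0]],
  [[2.2,3.3,-0.2],[0,0,0]],
  [[0.5,4.9,1],[0,0,0]],
  [[0.4,4.9,1],[0,0,0]],
  [[0.5,4.9,1],[0,0,0]],
  [[0,0,0],[0,0,0]],
  [[0,0,0],[0,0,0]],
])

```text
clock: 93.15
tool_pos: [0.6954, 0.0442, 0.1393]
eef_rot: [0.707, 0.707, -0.0, -0.001]
contact_force: [0.3, -0.9, -0.3]
opening: 0.004
finger_force: 0.0
```

Run:
```python
from plan import *
plan((.697,.0437,.12,0,2),(.697,.0437,.106,0,5))
```

```text
-> (0.697, 0.0437, 0.12, 0, 2) 2
[[[0.0,0.1,1.0],[0.0,0.0,0.0]],[[-0.05,0.06,0.92],[-0.1,0.0,0.0]]]
-> (0.697, 0.0437, 0.106, 0, 5) 5
[[[0.0,0.0,0.3],[0.0,0.0,0.0]],[[0.0,0.0,0.3],[0.0,0.0,0.0]],[[0.0,0.0,0.3],[0.0,0.0,0.0]],[[0.0,0.0,0.3],[0.0,0.0,0.0]],[[0.0,0.0,0.2],[0.0,0.0,0.0]]]
```

Emit:
step_arm([
  [[0,0.1,1],[0,0,0]],
  [[0,0.1,0.9],[0,0,0]],
  [[0,0,0.3],[0,0,0]],
  [[0,0,0.3],[0,0,0]],
  [[0,0,0.3],[0,0,0]],
  [[0,0,0.3],[0,0,0]],
  [[0,0,0.2],[0,0,0]],
  [[0,0,0],[0,0,0]],
  [[0,0,0],[0,0,0]],
])

```text
clock: 94.28
tool_pos: [0.6984, 0.0442, 0.1111]
eef_rot: [0.707, 0.707, 0.0, 0.0]
contact_force: [-11.3, -2.0, 27.0]
opening: 0.004
finger_force: 12.8
```

It met hard contact (27 N) before the key went down, probably the raised lid edge behind the keys hit by the 35 mm long side of the closed fingers. I'll lift and turn the tool so that its 18 mm side lies along x.

Emit:
step_arm([
  [[0,0,-1.5],[0,0,0]],
  [[0,0,-1.5],[0,0,0]],
  [[0,0,0],[0,0,-9]],
  [[0,0,0],[0,0,-9]],
  [[0,0,0],[0,0,-9]],
  [[0,0,0],[0,0,-9]],
  [[0,0,0],[0,0,-9]],
  [[0,0,0],[0,0,-9]],
  [[0,0,0],[0,0,-9]],
  [[0,0,0],[0,0,-9]],
  [[0,0,0],[0,0,-9]],
  [[0,0,0],[0,0,-9]],
])

```text
clock: 95.78
tool_pos: [0.6991, 0.0441, 0.1369]
eef_rot: [-0.002, 1.0, 0.0, 0.001]
contact_force: [-0.7, 0.5, 1.2]
opening: 0.002
finger_force: 0.0
```

Emit:
step_arm([
  [[0,0,0],[0,0,0]],
  [[0,0,0],[0,0,0]],
])

```text
clock: 96.02
tool_pos: [0.6988, 0.0442, 0.1368]
eef_rot: [0.002, 1.0, 0.0, 0.0]
contact_force: [0.3, -0.2, 0.9]
opening: 0.005
finger_force: 0.0
```

Run:
```python
from plan import *
plan((.697,.0437,.12,90,3))
```

```text
-> (0.697, 0.0437, 0.12, 90, 3) 3
[[[0.1,0.0,0.6],[0.0,0.0,-0.1]],[[0.0,0.0,0.5],[0.0,0.0,0.0]],[[0.08,-0.05,0.58],[0.0,0.0,-0.1]]]
```

Emit:
step_arm([
  [[0.1,0,0.6],[0,0,0]],
  [[0,0,0.5],[0,0,0]],
  [[0.1,0,0.6],[0,0,0]],
  [[0,0,0.3],[0,0,0]],
  [[0,0,0.3],[0,0,0]],
  [[0,0,0.3],[0,0,0]],
  [[0,0,0],[0,0,0]],
])

```text
clock: 96.9
tool_pos: [0.6964, 0.0443, 0.1115]
eef_rot: [0.0, 1.0, 0.0, 0.0]
contact_force: [-3.7, -1.3, 5.9]
opening: 0.006
finger_force: 3.1
```

Emit:
step_arm([
  [[0,0,0.2],[0,0,0]],
  [[0,0,0],[0,0,0]],
])

```text
clock: 97.15
tool_pos: [0.6965, 0.0443, 0.1114]
eef_rot: [0.0, 1.0, -0.0, 0.0]
contact_force: [-6.3, -1.8, 15.6]
opening: 0.006
finger_force: 7.8
```

Emit:
step_arm([
  [[0,0,-1.5],[0,0,0]],
  [[0,0,-3],[0,0,0]],
  [[4,0,-3],[0,0,0]],
  [[6,0,0],[0,0,0]],
  [[6,0,0],[0,0,0]],
  [[5,0,0],[0,0,0]],
  [[0,0,0],[0,0,0]],
  [[0,0,0],[0,0,0]],
])

```text
clock: 98.15
tool_pos: [0.4882, 0.0447, 0.1842]
eef_rot: [0.0, 1.0, 0.001, 0.002]
contact_force: [0.1, -0.6, 0.2]
opening: 0.003
finger_force: 0.0
```

Run:
```python
from plan import *
from scipy.optimize import least_squares
print(r.tip_extent, sensors.get_state()['tool_pos'])
V=[snap('top'),snap('scene')]
cols={'yel':lambda a:(a[...,0]-a[...,2]>50)&(a[...,1]-a[...,2]>35),'blu':lambda a:(a[...,2]-a[...,0]>40),'gre':lambda a:(a[...,1]-a[...,0]>22),'red':lambda a:(a[...,0]-a[...,1]>50)}
for n,f in cols.items():
    guess={'yel':.0437,'blu':.0036,'gre':-.0364,'red':-.0769}[n]; uv=[]
    for s in V:
        c=np.round(proj(s,[[.697,guess,.092]])[0]).astype(int); h=7
        w=s['img'].astype(int)[c[1]-h:c[1]+h+1,c[0]-h:c[0]+h+1]; m=f(w); ys,xs=np.nonzero(m)
        uv.append((c[0]-h+xs.mean(),c[1]-h+ys.mean(),m.sum()))
    o=least_squares(lambda P:np.concatenate([proj(s,[P])[0]-u[:2] for s,u in zip(V,uv)]),[.697,guess,.09])
    print(n,np.round(uv,2).tolist(),o.x.round(4),np.abs(o.fun).max().round(2))
```

```text
0.019 [0.48818887 0.04467927 0.18417951]
yel [[266.76, 138.02, 46.0], [243.29, 253.29, 31.0]] [0.697  0.0444 0.092 ] 0.18
blu [[282.0, 138.0, 45.0], [234.52, 244.89, 27.0]] [0.6973 0.0042 0.0919] 0.13
gre [[297.24, 138.0, 41.0], [226.0, 236.5, 26.0]] [ 0.6974 -0.036   0.0926] 0.05
red [[312.5, 138.0, 44.0], [218.0, 228.71, 24.0]] [ 0.6976 -0.0758  0.092 ] 0.21
```

Triangulation confirms the keys: yellow is at (0.697, 0.044, 0.092). I'll descend slowly in 1 mm rows, reading the force, to see whether the key itself is moving.

Run:
```python
from plan import *
plan((.69,.0443,.15,90),(.6972,.0443,.121,90,2))
```

```text
-> (0.69, 0.0443, 0.15, 90) 5
[[[-4.0,0.0,0.7],[0.0,0.0,0.0]],[[-4.0,0.0,0.7],[0.0,0.0,0.0]],[[-4.0,0.0,0.7],[0.0,0.1,0.0]],[[-4.1,0.0,0.7],[0.1,0.0,0.0]],[[-4.03,-0.02,0.63],[0.0,0.1,-0.1]]]
-> (0.6972, 0.0443, 0.121, 90, 2) 2
[[[-0.4,0.0,1.5],[0.0,0.0,0.0]],[[-0.32,0.0,1.4],[0.0,0.0,0.0]]]
```

Emit:
step_arm([
  [[-4,0,0.7],[0,0,0]],
  [[-4,0,0.7],[0,0,0]],
  [[-4,0,0.7],[0,0,0]],
  [[-4.1,0,0.7],[0,0,0]],
  [[-4,0,0.6],[0,0,0]],
  [[-0.4,0,1.5],[0,0,0]],
  [[-0.3,0,1.4],[0,0,0]],
  [[0,0,0],[0,0,0]],
  [[0,0,0],[0,0,0]],
])

```text
clock: 99.38
tool_pos: [0.6942, 0.0444, 0.1211]
eef_rot: [-0.0, 1.0, 0.0, 0.0]
contact_force: [0.6, -0.2, -1.1]
opening: 0.005
finger_force: 0.0
```

Emit:
step_arm([
  [[0,0,0.2],[0,0,0]],
  [[0,0,0],[0,0,0]],
])

```text
clock: 99.62
tool_pos: [0.6947, 0.0442, 0.1192]
eef_rot: [0.0, 1.0, 0.0, 0.001]
contact_force: [-0.1, 0.3, -0.6]
opening: 0.008
finger_force: 0.0
```

Emit:
step_arm([
  [[0,0,0.2],[0,0,0]],
  [[0,0,0],[0,0,0]],
])

```text
clock: 99.88
tool_pos: [0.6946, 0.0442, 0.1167]
eef_rot: [0.0, 1.0, 0.0, 0.0]
contact_force: [0.1, -0.6, -0.1]
opening: 0.006
finger_force: 0.0
```

Emit:
step_arm([
  [[0,0,0.2],[0,0,0]],
  [[0,0,0],[0,0,0]],
])

```text
clock: 100.12
tool_pos: [0.6947, 0.0443, 0.1149]
eef_rot: [0.0, 1.0, 0.0, 0.0]
contact_force: [-0.1, -1.1, 1.8]
opening: 0.007
finger_force: 1.0
```

Emit:
step_arm([
  [[0,0,0.2],[0,0,0]],
  [[0,0,0],[0,0,0]],
])

```text
clock: 100.38
tool_pos: [0.6948, 0.0443, 0.1129]
eef_rot: [0.0, 1.0, 0.0, 0.0]
contact_force: [-1.1, -0.4, 2.9]
opening: 0.002
finger_force: 1.5
```

Emit:
step_arm([
  [[0,0,0.1],[0,0,0]],
  [[0,0,0],[0,0,0]],
])

```text
clock: 100.62
tool_pos: [0.6948, 0.0443, 0.1119]
eef_rot: [0.0, 1.0, 0.0, 0.0]
contact_force: [-1.8, -1.6, 3.4]
opening: 0.008
finger_force: 1.8
```

Force ramps at about 0.8 N/mm from z≈0.1165 to 3.4 N, so the yellow key is going down properly (the closed tips reach further than assumed). Now lift, then blue.

Emit:
step_arm([
  [[0,0,-0.9],[0,0,0]],
  [[0,0,-0.5],[0,0,0]],
  [[0,-2,0],[0,0,0]],
  [[0,-2,0],[0,0,0]],
  [[0,0,0],[0,0,0]],
  [[0,0,0.5],[0,0,0]],
  [[0,0,0],[0,0,0]],
])

```text
clock: 101.5
tool_pos: [0.6941, 0.0053, 0.1201]
eef_rot: [-0.0, 1.0, 0.001, -0.0]
contact_force: [0.3, 0.8, 0.4]
opening: 0.007
finger_force: 0.0
```

Emit:
step_arm([
  [[0,0,0.4],[0,0,0]],
  [[0,0,0.4],[0,0,0]],
  [[0,0,0.2],[0,0,0]],
  [[0,0,0],[0,0,0]],
  [[0,0,0],[0,0,0]],
])

```text
clock: 102.12
tool_pos: [0.6948, 0.0052, 0.1116]
eef_rot: [-0.0, 1.0, 0.001, 0.001]
contact_force: [-0.6, 0.3, 6.0]
opening: 0.002
finger_force: 2.5
```

Blue is fully down (6 N). Lift and draw back for a numeric re-check of wheels and drawer before START.

Emit:
step_arm([
  [[0,0,-1],[0,0,0]],
  [[0,0,-4],[0,0,0]],
  [[5,0,0],[0,0,0]],
  [[6,0,0],[0,0,0]],
  [[6,0,0],[0,0,0]],
  [[6,0,0],[0,0,0]],
  [[0,0,0],[0,0,0]],
  [[0,0,0],[0,0,0]],
])

```text
clock: 103.12
tool_pos: [0.4661, 0.0043, 0.1611]
eef_rot: [0.0, 1.0, 0.0, 0.001]
contact_force: [0.8, 0.9, 0.3]
opening: 0.004
finger_force: 0.0
```

Run:
```python
from dig import *
from plan import *
rec('v'); print(cmp('v','u5'),cmp('v','z4'))
s=snap('top'); g=s['img'].mean(2).astype(int); print(g[168:196,345],g[180:198,370])
plan((.65,-.0357,.155,90),(.695,-.0357,.125,90,2))
```

```text
[2.24, 2.5] [3.36, 7.28]
[175 174 171 160 124  76  80 137 182 183 145  88  72  75  83  95  95  94
  95 101 138 173 180 175 147  85  40  39] [ 71  75  83  94  97  99  99 103 136 172 158 118 102 102 130 173 185 177]
-> (0.65, -0.0357, 0.155, 90) 4
[[[-4.6,-1.0,0.1],[0.0,0.0,0.0]],[[-4.6,-1.0,0.2],[0.0,0.0,0.0]],[[-4.7,-1.0,0.1],[0.0,0.0,0.0]],[[-4.6,-1.0,0.16],[0.1,0.0,0.0]]]
-> (0.695, -0.0357, 0.125, 90, 2) 2
[[[-2.3,0.0,1.5],[0.0,0.0,0.0]],[[-2.2,0.0,1.5],[0.0,0.0,0.0]]]
```

Run:
```python
from h import *
s=snap('top'); g=s['img'].astype(int).mean(2).astype(int); print(g[155:163,275:290]); print(g[155:163,291:307])
s=snap('scene'); c=proj(s,[[.697,-.016,.09]])[0]; print(c)
```

```text
[[33 38 51 57 57 54 55 69 89 93 89 81 57 35 30]
 [32 44 60 66 67 65 65 64 73 74 76 69 50 33 29]
 [32 43 56 58 58 57 56 47 47 52 58 54 36 27 29]
 [32 44 61 62 62 60 56 48 55 78 86 74 42 24 28]
 [33 46 62 64 64 62 57 49 61 88 99 84 44 26 31]
 [32 44 59 64 64 63 58 46 41 52 65 65 36 28 29]
 [31 40 52 56 55 56 55 55 58 62 67 63 39 28 28]
 [31 39 49 52 50 51 56 68 86 92 87 78 53 32 27]]
[[ 29  31  31  42  51  48  47  46  53  71  88  92  90  73  43  28]
 [ 30  29  30  43  56  54  55  53  50  60  76  82  77  63  37  32]
 [ 27  30  31  45  57  54  53  53  46  46  60  63  55  40  28  27]
 [ 32  30  32  49  66  64  60  60  52  54  67  72  59  38  25  27]
 [ 30  27  32  48  67  65  62  62  53  51  65  73  72  51  31  28]
 [ 28  29  32  50  65  65  64  60  52  44  57  75  78  60  34  25]
 [ 29  28  30  45  56  55  55  55  53  66  85 101  98  71  38  25]
 [ 27  27  29  41  52  50  47  51  59  82 101 106 105  81  44  28]]
[230.2659352  240.99235621]
```

The patterns are the same apart from overall brightness, and the bar still sits at its home row (192). Press green.

Emit:
step_arm([
  [[-4.6,-1,0.1],[0,0,0]],
  [[-4.6,-1,0.2],[0,0,0]],
  [[-4.7,-1,0.1],[0,0,0]],
  [[-4.6,-1,0.2],[0,0,0]],
  [[-2.3,0,1.5],[0,0,0]],
  [[-2.2,0,1.5],[0,0,0]],
  [[0,0,0],[0,0,0]],
  [[0,0,0],[0,0,0]],
])

```text
clock: 104.68
tool_pos: [0.6939, -0.0355, 0.1249]
eef_rot: [-0.0, 1.0, 0.0, -0.0]
contact_force: [-0.4, -0.5, 0.4]
opening: 0.006
finger_force: 0.0
```

Emit:
step_arm([
  [[0,0,0.5],[0,0,0]],
  [[0,0,0.4],[0,0,0]],
  [[0,0,0.4],[0,0,0]],
  [[0,0,0.1],[0,0,0]],
  [[0,0,0],[0,0,0]],
  [[0,0,0],[0,0,0]],
])

```text
clock: 105.42
tool_pos: [0.6943, -0.0358, 0.1115]
eef_rot: [0.0, 1.0, 0.0, 0.0]
contact_force: [-2.7, -1.5, 6.4]
opening: 0.007
finger_force: 3.1
```

Green is fully down. Lift away, do a last numeric check of the tray and keys, and hand in.

Emit:
step_arm([
  [[0,0,-1],[0,0,0]],
  [[0,0,-4],[0,0,0]],
  [[3,0,-4],[0,0,0]],
  [[5,0,0],[0,0,0]],
  [[5,0,0],[0,0,0]],
  [[0,0,0],[0,0,0]],
  [[0,0,0],[0,0,0]],
  [[0,0,0],[0,0,0]],
])

```text
clock: 106.42
tool_pos: [0.5663, -0.0355, 0.2009]
eef_rot: [0.001, 1.0, 0.001, 0.001]
contact_force: [-0.6, 0.9, -0.5]
opening: 0.005
finger_force: 0.0
```

Run:
```python
from fit import *
s=snap('top'); dark=lambda im: np.clip((130-im.astype(float).sum(2)/3)/70,0,1)
o=fit([s],(.4275,.113,[-.09]),'up',mask=dark,base=.003,half=9); print(o.x,o.fun)
print(finish_job())
```

```text
[ 0.43091223  0.10718151 -0.06454321] 3.94857498707041
the job is handed in; nothing more can be done
None
```

The job is handed in at about 107 s of 210: finished model in the tray, four beige models standing in the closed drawer, timer at 45 (counted from the 0 stops; digits too blurred to read outright), then yellow, blue and green in order, with yellow going down three times before blue because I misread the first two contacts.

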